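# Clear a glue-up: weight, cauls and laminated blank each to its place

## Task

The glue on the bench has set, so take the stack apart piece by piece from the top down: the steel weight goes into the dark rubber-lined tray, the small red-ended pressing caul flat between the red cleats of its rest, the glued laminated blank squarely across both battens of the drying rack, and last the blue-ended base caul flat between the blue cleats of its rest. Centre each piece on its place, lengthwise along it, and set it down rather than dropping it. Leave the glue bottle and the tumbler where they stand.

Things in the scene. Friction and masses are not known exactly. Their poses are not given: they have to be found in the camera images.
- weight_knob (a point): Steel gluing weight, top of the stack: dark steel block 72 x 34 x 30 mm (x, y, z), about 0.6 kg, with a round wooden knob on a short brass neck. The point is the middle of the knob: 52 mm above the weight's underside, on its vertical centre line. The knob is 28 mm across and 28 mm high (38 to 66 mm above the underside); take the weight by it. x axis along the block's length, z up.
- press_caul_mid (a point): Pressing caul under the weight: pale wood bar, ends painted red, thin cork facing underneath; 118 x 42 x 22 mm (x, y, z), about 90 g. The point is its centre (11 mm above its underside). x axis along its length, z up. Grasp across its 42 mm width.
- blank_mid (a point): Glued-up laminated blank under the pressing caul: dark wood with one pale line in the edge, 150 x 52 x 14 mm (x, y, z), about 0.1 kg. The point is its centre (7 mm above its underside). x axis along its length, z up. Grasp across its 52 mm width.
- base_caul_mid (a point): Base caul at the bottom of the stack, lying on the bench: striped plywood bar, ends painted blue, 175 x 64 x 20 mm (x, y, z), about 0.16 kg. The point is its centre (10 mm above its underside). x axis along its length, z up. Grasp across its 64 mm width. The four stacked pieces lie about centred on one another; nothing is stuck.
- weight_tray: Place of the weight: low tray of dark wood lined with black rubber, fixed on the bench, 112 x 74 mm outside (x, y), rim 16 mm high and 7 mm thick, inside 98 x 60 mm. Origin at the centre of its underside; the lined floor is 7 mm above the origin. x axis along its length, z up.
- short_rest: Place of the pressing caul: small plywood board with a red cleat across each end, fixed, 164 x 72 mm (x, y). Origin at the centre of its underside; board top 10 mm above it; the cleats stand 10 mm higher and are 140 mm apart (along x); the long sides are open. z up.
- dry_rack: Place of the blank: drying rack of two pale battens across two low runners, fixed, 150 x 84 mm (x, y). Origin at the centre of its underside; batten tops 26 mm above it; the battens run along y (84 mm long, 14 mm wide), at x = -48 and +48 mm. The blank lies along x over both. z up.
- long_rest: Place of the base caul: large plywood board with a blue cleat across each end, fixed, 221 x 92 mm (x, y). Origin at the centre of its underside; board top 10 mm above it; the cleats stand 10 mm higher and are 197 mm apart (along x); the long sides are open. z up.
- glue_bottle: Bystander: yellow glue bottle with grey cap, 56 mm across, 150 mm tall, standing loose at the side of the work. Origin at the centre of its underside.
- tumbler: Bystander: red open tumbler, 80 mm across, 120 mm tall, standing loose at the side of the work. Origin at the centre of its underside.
Not all that is in view belongs to the job. What is meant by the part that bears weight_knob is not orange or pink, and is the larger of those in its own colour.

How it is judged (in metres and radians):
On the way, in this order (a step that is already met when the one before it is completed fails the run):
1. the weight lies in its tray (x of weight_knob in the frame of weight_tray between -0.018 and 0.018 m and y of weight_knob in the frame of weight_tray between -0.018 and 0.018 m and z of weight_knob in the frame of weight_tray between 0.055 and 0.063 m and angle between weight_knob's own z axis and vertical below 0.08 rad and angle between the x axis of weight_knob and the x axis of weight_tray, either way round below 0.4 rad), for 0.2 s.
2. the pressing caul lies on its rest (x of press_caul_mid in the frame of short_rest between -0.015 and 0.015 m and y of press_caul_mid in the frame of short_rest between -0.018 and 0.018 m and z of press_caul_mid in the frame of short_rest between 0.017 and 0.025 m and angle between press_caul_mid's own z axis and vertical below 0.08 rad and angle between the x axis of press_caul_mid and the x axis of short_rest, either way round below 0.2 rad), for 0.2 s.
3. the blank lies on the drying rack (x of blank_mid in the frame of dry_rack between -0.02 and 0.02 m and y of blank_mid in the frame of dry_rack between -0.018 and 0.018 m and z of blank_mid in the frame of dry_rack between 0.029 and 0.037 m and angle between blank_mid's own z axis and vertical below 0.08 rad and angle between the x axis of blank_mid and the x axis of dry_rack, either way round below 0.2 rad), for 0.2 s.
4. the base caul lies on its rest (x of base_caul_mid in the frame of long_rest between -0.015 and 0.015 m and y of base_caul_mid in the frame of long_rest between -0.018 and 0.018 m and z of base_caul_mid in the frame of long_rest between 0.016 and 0.024 m and angle between base_caul_mid's own z axis and vertical below 0.08 rad and angle between the x axis of base_caul_mid and the x axis of long_rest, either way round below 0.2 rad), for 0.2 s.
At the end, for the whole second after the job is handed in: All released, at rest and level: weight on its tray floor, each caul between the cleats of its own rest (15 mm along, 18 across), blank on both battens (20 mm along, 18 across); heights within 4 mm, lengthwise along the place within 0.2 rad (weight 0.4) (all of step 1 and all of step 2 and all of step 3 and all of step 4 and linear speed of each of weight, press_caul, blank, base_caul below 0.02 m/s and angular speed of each of weight, press_caul, blank, base_caul below 0.15 rad/s); the robot touches nothing.
It fails at once if a piece of the stack dropped: falling free faster than 0.5 m/s ((contact force between weight and anything else below 0.02 N and linear speed of weight above 0.5 m/s) or (contact force between press_caul and anything else below 0.02 N and linear speed of press_caul above 0.5 m/s) or (contact force between blank and anything else below 0.02 N and linear speed of blank above 0.5 m/s) or (contact force between base_caul and anything else below 0.02 N and linear speed of base_caul above 0.5 m/s)).
It fails at once if glue bottle pushed more than 30 mm or tipped (distance of glue_bottle from where it was at the start of the episode above 0.03 m or angle between glue_bottle's own z axis and vertical above 0.35 rad).
It fails at once if tumbler pushed more than 30 mm or tipped (distance of tumbler from where it was at the start of the episode above 0.03 m or angle between tumbler's own z axis and vertical above 0.35 rad).
It also fails if it takes over 120 s, if anything falls off the work surface, if the arm or the gripper's body presses on something with over 40 N, if the wrist force passes 120 N, or if a joint passes its speed limit or range.

## Robot

A 7-joint arm with a two-finger parallel gripper is mounted at the origin on the work surface. World frame = base frame: x ahead of the robot, y to its left, z up, the work surface at z = 0. Lengths are in m, angles in degrees, forces in N, time in s.
With the tool pointing down it reaches from about 0.4 to 0.9 m from the base axis. Payload 5.6 kg.
Tool frame: the origin (TCP) lies where the fingers leave the gripper's body, on its centre line; the fingertips stand 88 mm ahead of it and the grasp point (between the pads) lies 69 mm ahead of it; y points along the fingers, z is the direction in which the jaws open and shut, and the axes are right-handed (so a half turn about y gives the same grasp; the last joint's range is limited). The gripper opens to 92 mm and grips with 3 to 60 N. Pads are 20 mm wide; open, the fingers measure 128 mm over their backs; the gripper's body (75 mm by 189 mm) begins 69 mm behind the grasp point.
Start: joints at [-78.954, 26.786, -0.665, 91.828, 0.344, 61.387, -3.226], TCP at [0.152, 0.632, 0.303] pointing down, gripper open.
Joint ranges: [-144.91, 144.91], [-17.63, 115.5], [-89.93, 88.59], [15.96, 139.68], [-74.01, 254.01], [8.47, 105.57], [-167.45, 167.45]. Speed limits (degrees/s): [147.25, 147.25, 180, 180, 180, 180, 180].

## Interface

Orientations are given as [roll, pitch, yaw] about the fixed x, y, z axes, in that order (R = Rz(yaw) Ry(pitch) Rx(roll)).
In Python, from plant import bot gives the robot as it stands.
- The arm moves only by the tool carry_out, never from a script. Its argument "motion" is text: rows parted by semicolons, each of 7 numbers parted by spaces: the shift along the tool's x, y, z normalised to -1 to 1, where 1 is 0.15 m, then the turn, a rotation vector about the tool's x, y, z normalised to -1 to 1, where 1 is pi rad, then the opening, from -1 (shut) to 1 (fully open). In form: x y z wx wy wz fingers; .... A call has 1 to 10 rows; each row is the pose to reach, as a shift and turn from the pose measured when the call began, along the tool's axes at that moment, turning the shorter way round; what a row does not reach only later rows make up. A row lasts 1/10 s, in which the tool goes at most 50 mm and 8.59 degrees, less where a joint would pass 70% of its speed; a pose out of reach is approached as far as the arm can. A call with a number of a shift or a turn outside -1 to 1 is refused whole. A call with a gripper value outside its range is refused whole. The fingers move at their own pace and stop on an object; "force" is the grip in N (left out, the last holds). Time passes only in rows, so rows that repeat a pose let the fingers close. It gives the time, the measured TCP pose, the force and the opening at its end, in the units of the state.
- bot.sense(): the state, without advancing time (a new reading comes with each control period).
- bot.capture(name): name is "scene" or "top" or "wrist"; returns (picture, depth): 400x640x3 uint8, blue, green, red; 400x640 float32, m along the optical axis (not along the pixel's ray), 0 where there is no reading.
- bot.camera_info(name): a dict with "mtx" (3x3 intrinsics, pixels), "k1" (the pictures are not rectified: a ray, as slopes to the right and down, at radius r is drawn at 1 + k1 r^2 times it, then the intrinsics apply), "eye" and "orientation" of the camera in the world; the wrist camera has in their place "tool_from_camera" (4x4, takes a point from camera to tool coordinates, whose origin is the TCP and whose axes are the tool frame's). Camera axes: x right, y down, z forward; pixel columns grow to the right and rows downward; lengths in m; the calibration is good to about 2 mm. A picture is of the moment at which its call begins: read the wrist's pose just before it. camera_info takes no time and is no camera call.
- bot.finish_job(): hands the job in, once; it reports no verdict.
The state is a dict: "time": time; "qpos": joint angles; "qd": joint speeds; "effort": joint torques, N m; "tool_pos": TCP position; "tool_rot": TCP orientation; "ft_force": force on the tool from outside, world axes, zero at the start; "moment": the same for the moment, N m; "grip_width": finger opening in m.
Only numpy, scipy, OpenCV 4.12 (cv2) and the standard library are available. Lean on these libraries where they do the work, as an engineer would, in place of code of your own. Each camera call takes 0.05 s, during which the arm holds its last target.

## Working session

There is one attempt and no reset: what is moved stays moved. The work goes in short steps, Python scripts to look and compute and a tool call to move; the robot and the scene stay as the last step left them, time stands still between calls to the robot, and variables do not carry over. Pictures are saved under pics/ and viewed, and the job is handed in when it is done.

Besides the shell and the picture viewer there is one more tool, called as name(argument=value, ...) on one line, values as JSON. carry_out: Moves the arm, as the interface text tells. Scaled input: -1 to 1 covers 0.15 m each way for a shift and pi rad each way for a turn. Its arguments: {"type":"object","properties":{"motion":{"type":"string"},"force":{"type":"number"}},"required":["motion"]}

```bash
ls; mkdir -p pics; python3 - <<'E'
from plant import bot
import cv2,numpy as np
print(bot.sense())
for n in ("scene","top","wrist"):
    p,d=bot.capture(n); cv2.imwrite(f"pics/{n}0.png",p); np.save(f"{n}0.npy",d); print(n,bot.camera_info(n))
E
```

```text
pics
{'time': 0.0, 'qpos': array([-78.95263058,  26.8362771 ,  -0.6648254 ,  91.87974236,
         0.34462546,  61.38524181,  -3.22713046]), 'qd': array([-0.00799894,  0.12087019,  0.01938424,  0.06095329,  0.01112985,
       -0.01908035,  0.00354507]), 'effort': array([ 4.86229292e-04, -5.20570278e+01, -1.22336583e-02, -2.43757617e+01,
       -5.66629192e-02,  1.69395522e-02,  1.64022276e-04]), 'tool_pos': array([0.15182472, 0.63159243, 0.30174559]), 'tool_rot': array([-9.00990001e+01, -7.70615593e-03, -1.35156930e+01]), 'ft_force': array([ 0.16338712, -0.51786615,  0.473562  ]), 'moment': array([-0.03926534, -0.01583541,  0.01403885]), 'grip_width': 0.09184006105626871}
scene {'mtx': array([[374.74752576,   0.        , 322.22381873],
       [  0.        , 374.74752576, 200.19321569],
       [  0.        ,   0.        ,   1.        ]]), 'k1': -0.08653904332400655, 'eye': array([ 1.05178042, -0.90451412,  0.74863153]), 'orientation': array([-122.02188845,   -1.32740706,   30.85486234])}
top {'mtx': array([[376.0170822 ,   0.        , 316.27297359],
       [  0.        , 376.0170822 , 194.23080736],
       [  0.        ,   0.        ,   1.        ]]), 'k1': 0.0195334310619847, 'eye': array([ 0.47612647, -0.01612559,  1.32270431]), 'orientation': array([-1.77920770e+02,  5.10133337e-02, -9.01705205e+01])}
wrist {'mtx': array([[328.31863917,   0.        , 322.97638254],
       [  0.        , 328.31863917, 198.84883933],
       [  0.        ,   0.        ,   1.        ]]), 'k1': -0.018263174917674974, 'tool_from_camera': array([[ 2.76006705e-04,  9.58903830e-01,  2.83731157e-01,
        -7.96436291e-02],
       [ 8.43087976e-05, -2.83731189e-01,  9.58903856e-01,
        -8.18819472e-02],
       [ 9.99999958e-01, -2.40742861e-04, -1.59155739e-04,
         8.61474716e-04],
       [ 0.00000000e+00,  0.00000000e+00,  0.00000000e+00,
         1.00000000e+00]])}
```

View pics/scene0.png

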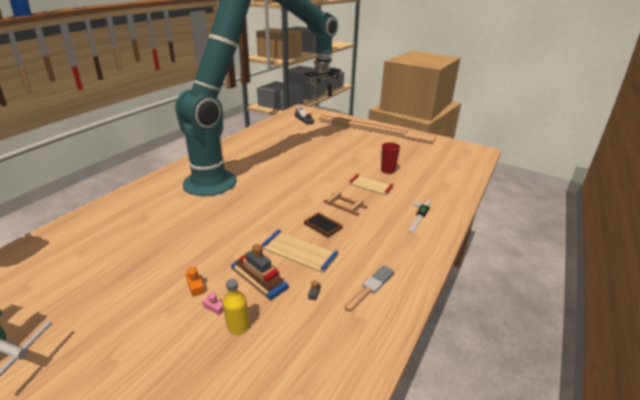

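View pics/top0.png

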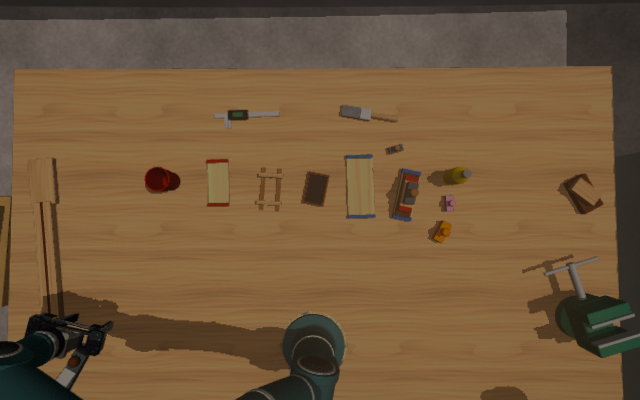

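View pics/wrist0.png

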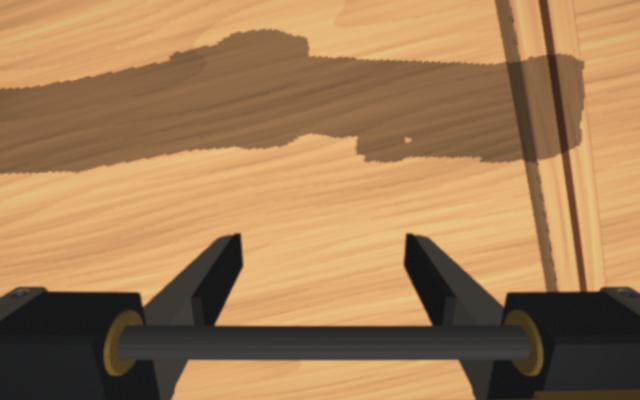

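The scene view shows the stack at about (258,268) beside the yellow bottle (235,310). The top view shows the stack at (406,195), long rest (360,186), tray (316,189), rack (269,189), short rest (218,183), tumbler (162,180) and bottle (457,176). The orange, pink and small grey weights are decoys. Next I'll zoom in and set up the geometry.

```bash
cat > h.py <<'E'
import numpy as np, cv2
from scipy.spatial.transform import Rotation as R
def Rm(rpy): return R.from_euler('xyz',rpy,degrees=True).as_matrix()
def pose(info,tool=None):
    if 'eye' in info: return np.array(info['eye']),Rm(info['orientation'])
    T=info['tool_from_camera']; p,r=tool; Rt=Rm(r)
    return p+Rt@T[:3,3], Rt@T[:3,:3]
def rays(uv,info):
    uv=np.asarray(uv,float).reshape(-1,2); K=info['mtx']
    o=cv2.undistortPoints(uv.reshape(-1,1,2),K,np.array([info['k1'],0,0,0,0.])).reshape(-1,2)
    return np.c_[o,np.ones(len(o))]
def toplane(uv,z,info,tool=None):
    e,M=pose(info,tool); d=rays(uv,info)@M.T
    return e+d*((z-e[2])/d[:,2])[:,None]
def proj(P,info,tool=None):
    e,M=pose(info,tool); c=(np.asarray(P,float).reshape(-1,3)-e)@M
    a=c[:,:2]/c[:,2:]; r2=(a**2).sum(1,keepdims=True); a=a*(1+info['k1']*r2)
    K=info['mtx']; return a*[K[0,0],K[1,1]]+K[:2,2]
def rect(mask,z,info,tool=None):
    "min area rect of mask's points on plane z: centre, (len,wid), yaw of long axis deg"
    ys,xs=np.nonzero(mask); P=toplane(np.c_[xs,ys],z,info,tool)[:,:2]
    (c,s,a)=cv2.minAreaRect((P*1000).astype(np.float32))
    if s[0]<s[1]: s=(s[1],s[0]); a+=90
    return np.array(c)/1000,np.array(s),(a+90)%180-90
E
python3 - <<'E'
import cv2
p=cv2.imread('pics/top0.png'); c=p[140:260,140:480]
cv2.imwrite('pics/topc.png',cv2.resize(c[:,:200],None,fx=4,fy=4,interpolation=cv2.INTER_CUBIC))
cv2.imwrite('pics/topd.png',cv2.resize(c[:,190:],None,fx=5,fy=5,interpolation=cv2.INTER_CUBIC))
E
```

```text
(no output)
```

View pics/topc.png

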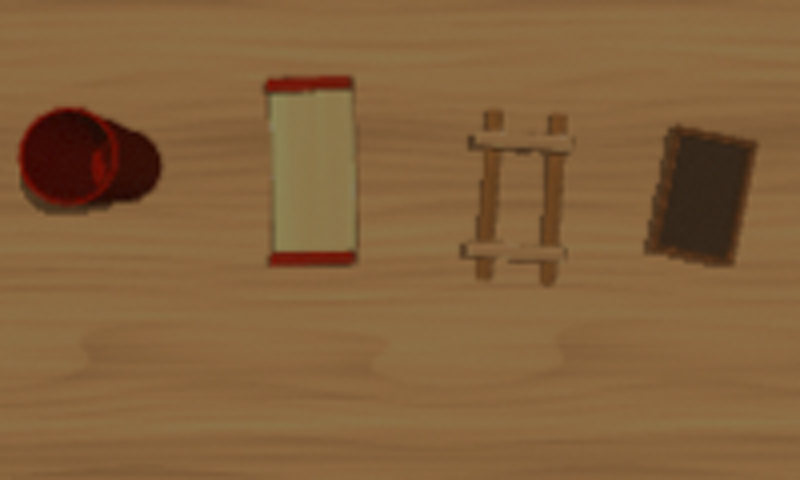

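View pics/topd.png

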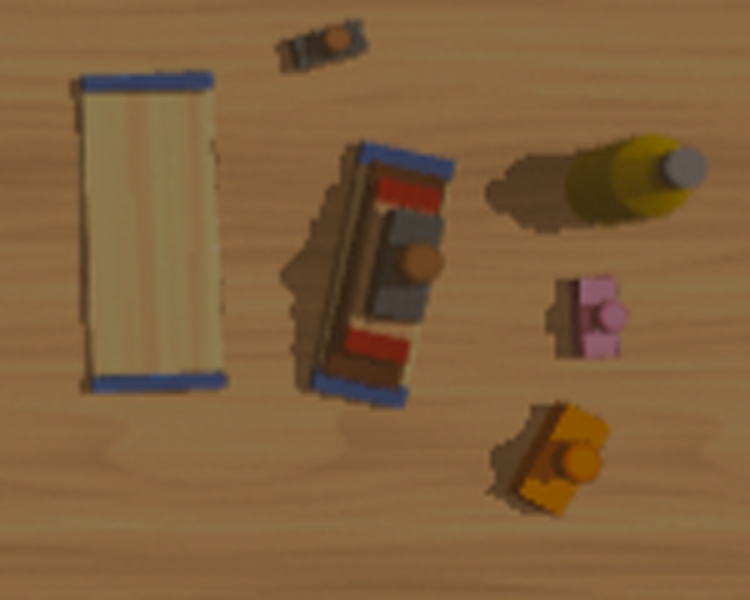

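Zoomed in, the target is the dark block with the wooden knob at zoom (421,262). The small grey block at (325,45) is the decoy in the same colour. I'll compute the poses from corner pixels.

```bash
cat > m1.py <<'E'
from h import *
from plant import bot
I=bot.camera_info('top')
def rc(name,pts,z,off,f):
    uv=(np.array(pts,float)+.5)/f-.5+off
    P=toplane(uv,z,I)[:,:2]
    s=cv2.minAreaRect((P*1000).astype(np.float32)); 
    e=(P[0]+P[1])/2-(P[2]+P[3])/2
    w=np.linalg.norm((P[0]+P[3])/2-(P[1]+P[2])/2)
    print(name,P.mean(0).round(4),'len',round(np.linalg.norm(e),4),'wid',round(w,4),'yaw',np.degrees(np.arctan2(e[1],e[0])).round(1))
rc('short',[(266,82),(352,76),(356,262),(270,265)],.02,[140,140],4)
rc('rack',[(468,142),(575,142),(567,252),(460,250)],.026,[140,140],4)
rc('tray',[(676,125),(757,142),(733,265),(645,250)],.016,[140,140],4)
rc('long',[(82,76),(212,72),(226,388),(92,391)],.02,[330,140],5)
rc('base',[(360,148),(455,165),(407,405),(313,388)],.02,[330,140],5)
rc('wtop',[(391,208),(443,217),(422,322),(370,315)],.086,[330,140],5)
rc('press',[(378,178),(440,190),(408,362),(346,352)],.056,[330,140],5)
for n,uv,z in [('knob',(421,262),.115),('bottle cap',(686,167),.15),('small',(336,38),.05)]:
    print(n,toplane((np.array(uv)+.5)/5-.5+[330,140],z,I).round(4))
print('tumbler',toplane((np.array((69,158))+.5)/4-.5+[140,140],.12,I))
E
python3 m1.py
```

```text
short [0.5655 0.3276] len 0.1602 wid 0.0744 yaw 1.6
rack [0.5427 0.148 ] len 0.0944 wid 0.0923 yaw -4.1
tray [ 0.5436 -0.0118] len 0.1106 wid 0.0748 yaw -12.7
long [ 0.552  -0.1675] len 0.2193 wid 0.0915 yaw 1.8
base [ 0.5204 -0.3269] len 0.1697 wid 0.0662 yaw -11.8
wtop [ 0.5252 -0.3262] len 0.0712 wid 0.0344 yaw -11.8
press [ 0.5231 -0.3246] len 0.1187 wid 0.0422 yaw -11.1
knob [[ 0.5262 -0.3282  0.115 ]]
bottle cap [[ 0.5835 -0.4845  0.15  ]]
small [[ 0.6814 -0.2892  0.05  ]]
tumbler [[0.56962514 0.49398971 0.12      ]]
```

```bash
cat > go.py <<'E'
import sys
from h import *
from plant import bot
# python3 go.py x y z yaw [target TCP pose, tool down] ; prints numbers in move units
x,y,z,yaw=map(float,sys.argv[1:5]); s=bot.sense(); Rt=Rm(s['tool_rot'])
d=Rt.T@(np.array([x,y,z])-s['tool_pos'])/.15
G=Rm([-90,0,yaw]); w=R.from_matrix(Rt.T@G).as_rotvec()/np.pi
print('t',round(s['time'],2),'pos',s['tool_pos'].round(4),'rot',s['tool_rot'].round(2),'F',s['ft_force'].round(2),'w',round(s['grip_width'],4))
print('shift',d.round(4),'turn',w.round(4))
E
python3 go.py .42 .30 .30 -12; python3 go.py .54 .15 .30 -12
```

```text
t 0.15 pos [0.1518 0.6317 0.3019] rot [-90.08  -0.   -13.51] F [-1.22  0.17 -0.66] w 0.0919
shift [ 2.2551  0.0155 -1.7323] turn [ 0.0004 -0.0084  0.    ]
t 0.15 pos [0.1518 0.6317 0.3019] rot [-90.08  -0.   -13.51] F [-1.22  0.17 -0.66] w 0.0919
shift [ 3.2667  0.0166 -2.5177] turn [ 0.0004 -0.0084  0.    ]
```

carry_out(motion="0.3 0 -0.23 0 0 0 1; 0.6 0 -0.46 0 0 0 1; 0.8 0 -0.62 0 0 0 1; 1 0 -0.77 0 0 0 1")

```text
time: 0.55
tool_pos: [0.2724, 0.4817, 0.3019]
tool_rot: [-90.1, -0.0, -13.6]
ft_force: [1.0, -0.8, 0.5]
grip_width: 0.0917
```

carry_out(motion="0.3 0 -0.3 0 0 0 1; 0.6 0 -0.6 0 0 0 1; 0.8 0 -0.8 0 0 0 1; 1 0 -1 0 0 0 1; 1 0 -1 0 0 0 1")

```text
time: 1.05
tool_pos: [0.3855, 0.2956, 0.3025]
tool_rot: [-90.2, -0.1, -14.0]
ft_force: [0.2, 0.3, -0.2]
grip_width: 0.0923
```

```bash
python3 go.py .54 .10 .30 -12
```

```text
t 1.05 pos [0.3855 0.2956 0.3025] rot [-90.21  -0.1  -14.04] F [ 0.18  0.3  -0.16] w 0.0923
shift [ 1.3156  0.0223 -1.0149] turn [ 0.0012 -0.0113  0.0005]
```

carry_out(motion="0.3 0 -0.3 0 0 0 1; 0.6 0 -0.6 0 0 0 1; 0.8 0 -0.8 0 0 0 1; 1 0 -1 0 0 0 1; 1 0 -1 0 0 0 1")

```text
time: 1.55
tool_pos: [0.4965, 0.1085, 0.3034]
tool_rot: [-90.3, -0.2, -14.4]
ft_force: [-0.5, 0.5, 0.4]
grip_width: 0.0922
```

```bash
python3 go.py .53 -.10 .30 -12
```

```text
t 1.55 pos [0.4965 0.1085 0.3034] rot [-90.28  -0.19 -14.43] F [-0.46  0.5   0.41] w 0.0922
shift [ 0.5628  0.0312 -1.2906] turn [ 0.0016 -0.0135  0.001 ]
```

carry_out(motion="0.12 0 -0.3 0 0 0 1; 0.25 0 -0.6 0 -0.01 0 1; 0.3 0.02 -0.7 0.001 -0.013 0.001 1; 0.3 0.02 -0.7 0.001 -0.013 0.001 1; 0.3 0.02 -0.7 0.001 -0.013 0.001 1")

```text
time: 2.05
tool_pos: [0.5137, -0.004, 0.3009]
tool_rot: [-90.1, 0.0, -12.1]
ft_force: [-0.7, 0.4, 0.2]
grip_width: 0.0921
```

```bash
cat > cap.py <<'E'
import sys
from h import *
from plant import bot
n=sys.argv[1]; s=bot.sense(); p,d=bot.capture('wrist')
cv2.imwrite(f'pics/{n}.png',p); np.savez(n+'.npz',d=d,pos=s['tool_pos'],rot=s['tool_rot'])
print(s['tool_pos'],s['tool_rot'])
E
python3 cap.py w1; python3 go.py .525 -.326 .30 -12
```

```text
[ 0.51369909 -0.00402354  0.30086641] [-9.00907496e+01  3.94000381e-02 -1.21195544e+01]
t 2.1 pos [ 0.5137 -0.0031  0.3009] rot [-9.008e+01  4.000e-02 -1.202e+01] F [0.47 0.33 0.75] w 0.0919
shift [ 0.5217  0.0087 -2.0895] turn [ 0.0004 -0.0001 -0.0002]
```

View pics/w1.png

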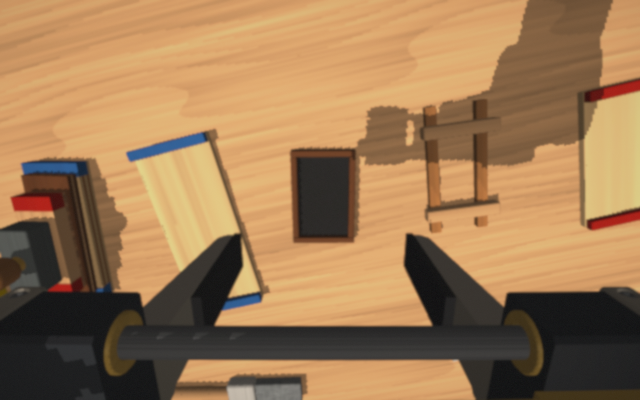

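The wrist view shows the tray at (323,195), almost aligned with the tool, and the rack battens running (422,133)-(499,123) and (428,212)-(526,203). I'll check these against the top-view numbers.

```bash
cat > wr.py <<'E'
from h import *
from plant import bot
WI=bot.camera_info('wrist')
def load(n):
    q=np.load(n+'.npz'); return cv2.imread(f'pics/{n}.png'),q['d'],(q['pos'],q['rot'])
def quad(name,n,pts,z):
    # pts: near-x... 0,1 = one end; 2,3 = other end (ring order)
    _,_,t=load(n); P=toplane(pts,z,WI,t)[:,:2]
    e=(P[0]+P[1])/2-(P[2]+P[3])/2
    w=np.linalg.norm((P[0]+P[3])/2-(P[1]+P[2])/2)
    a=(np.degrees(np.arctan2(e[1],e[0]))+90)%180-90
    print(name,P.mean(0).round(4),'len',round(np.linalg.norm(e),4),'wid',round(w,4),'yaw',a.round(1))
E
python3 - <<'E'
from wr import *
quad('tray','w1',[(291,150),(355,150),(355,241),(292,241)],.016)
quad('rack','w1',[(422,133),(499,123),(526,203),(428,212)],.026)
quad('long','w1',[(128,155),(208,133),(262,297),(190,312)],.02)
E
```

```text
tray [ 0.5401 -0.009 ] len 0.1101 wid 0.0739 yaw -11.8
rack [0.5393 0.1562] len 0.094 wid 0.0972 yaw 6.2
long [ 0.5477 -0.1624] len 0.2094 wid 0.0962 yaw 0.9
```

carry_out(motion="0.06 0 -0.3 0 0 0 1; 0.12 0 -0.6 0 0 0 1; 0.18 0 -0.8 0 0 0 1; 0.25 0 -1 0 0 0 1; 0.25 0 -1 0 0 0 1")

```text
time: 2.6
tool_pos: [0.5193, -0.1603, 0.3013]
tool_rot: [-90.2, -0.0, -12.2]
ft_force: [-0.7, 1.0, 0.4]
grip_width: 0.0918
```

carry_out(motion="0.06 0 -0.3 0 0 0 1; 0.12 0 -0.6 0 0 0 1; 0.18 0 -0.8 0 0 0 1; 0.25 0 -1 0 0 0 1; 0.25 0 -1 0 0 0 1; 0.25 0 -1 0 0 0 1")

```text
time: 3.2
tool_pos: [0.5249, -0.3129, 0.3013]
tool_rot: [-90.1, 0.0, -12.1]
ft_force: [-0.4, 0.2, -0.6]
grip_width: 0.0921
```

```bash
python3 cap.py w2; python3 go.py .525 -.326 .30 -12
```

```text
[ 0.52488647 -0.31294046  0.30127946] [-9.01074657e+01  3.22778178e-02 -1.21231527e+01]
t 3.25 pos [ 0.525  -0.3122  0.3014] rot [-9.008e+01  3.000e-02 -1.204e+01] F [-0.69  1.12  0.06] w 0.0917
shift [ 0.019   0.0092 -0.09  ] turn [ 0.0005 -0.0002 -0.0001]
```

View pics/w2.png

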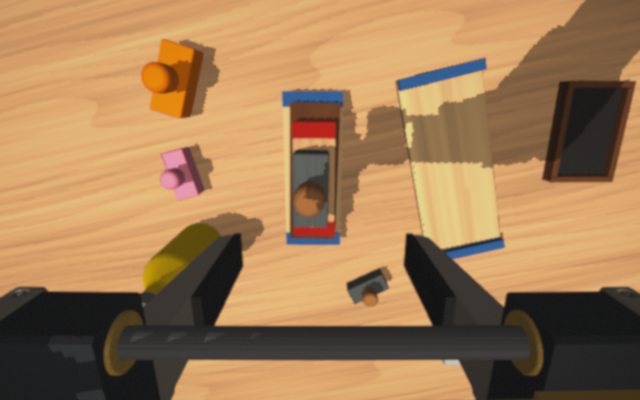

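The wrist view shows the stack with its knob at (310,199), block corners near (293,150)-(328,150), and base caul ends at (313,98) and (313,239). Now to measure it.

```bash
cat >> wr.py <<'E'
E
python3 - <<'E'
from wr import *
_,d,t=load('w2')
print('knob',toplane([(310,196),(310,199)],.112,WI,t).round(4), d[199,310])
quad('wtop','w2',[(293,151),(328,151),(328,227),(293,227)],.086)
quad('press','w2',[(292,122),(337,122),(336,239),(293,239)],.056)
quad('base','w2',[(283,92),(342,92),(340,244),(286,244)],.02)
quad('long','w2',[(397,82),(486,60),(503,243),(441,258)],.02)
p=cv2.imread('pics/w2.png')[80:260,270:360]
cv2.imwrite('pics/w2c.png',cv2.resize(p,None,fx=3.3,fy=3.3,interpolation=cv2.INTER_CUBIC))
for z,c in [(.02,(.5204,-.3269)),(.112,(.5262,-.3282))]: print(proj([*c,z],WI,t))
E
```

```text
knob [[ 0.5206 -0.323   0.112 ]
 [ 0.5233 -0.3236  0.112 ]] 0.272704
wtop [ 0.5223 -0.324 ] len 0.0736 wid 0.0328 yaw -12.8
press [ 0.5238 -0.3213] len 0.1231 wid 0.0451 yaw -12.6
base [ 0.5198 -0.3234] len 0.1741 wid 0.0636 yaw -12.5
long [ 0.5481 -0.1624] len 0.2119 wid 0.0846 yaw 3.7
[[309.8155671  174.09477508]]
[[305.53221435 203.26143109]]
```

View pics/w2c.png

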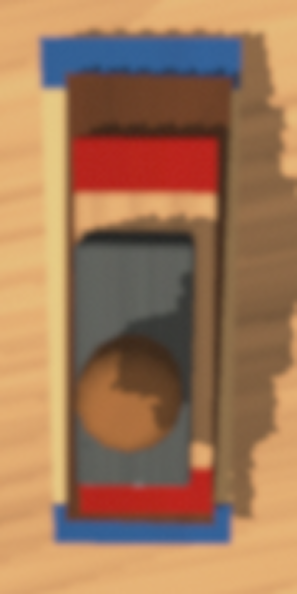

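```bash
python3 go.py .523 -.3255 .18 -12.3
```

```text
t 3.25 pos [ 0.525  -0.3122  0.3014] rot [-9.008e+01  3.000e-02 -1.204e+01] F [-0.69  1.12  0.06] w 0.0917
shift [ 0.0056  0.8092 -0.0884] turn [ 0.0005  0.0014 -0.0001]
```

carry_out(motion="0.005 0.2 -0.088 0 0.0014 0 1; 0.005 0.4 -0.088 0 0.0014 0 1; 0.005 0.55 -0.088 0 0.0014 0 1; 0.005 0.65 -0.088 0 0.0014 0 1; 0.005 0.72 -0.088 0 0.0014 0 1; 0.005 0.78 -0.088 0 0.0014 0 1; 0.006 0.81 -0.088 0.0005 0.0014 0 1; 0.006 0.81 -0.088 0.0005 0.0014 0 1; 0.006 0.81 -0.088 0.0005 0.0014 0 1")

```text
time: 4.15
tool_pos: [0.5233, -0.3258, 0.1805]
tool_rot: [-90.0, -0.0, -12.3]
ft_force: [-0.3, 0.3, -0.8]
grip_width: 0.0919
```

```bash
python3 go.py .523 -.3255 .18 -12.3; python3 cap.py w3
```

```text
t 4.15 pos [ 0.5233 -0.3258  0.1805] rot [-9.001e+01 -3.000e-02 -1.231e+01] F [-0.27  0.34 -0.81] w 0.0919
shift [-0.0025  0.0033  0.0012] turn [ 0.     -0.      0.0002]
[ 0.52333499 -0.32575045  0.18049858] [-9.00067420e+01 -3.27787991e-02 -1.23087231e+01]
```

View pics/w3.png

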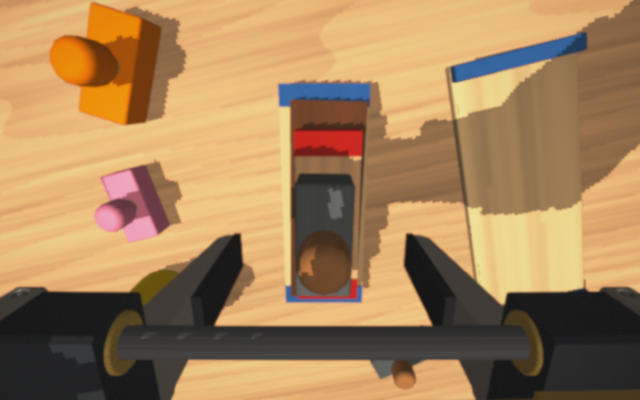

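The knob at (325,262) sits centred between the fingers. I'll check its x and then grip it.

```bash
python3 - <<'E'
from wr import *
_,d,t=load('w3')
print(toplane([(325,258),(325,264)],.11,WI,t).round(4), d[262,325], proj([.523,-.3255,.11],WI,t))
E
```

```text
[[ 0.5209 -0.3233  0.11  ]
 [ 0.5242 -0.324   0.11  ]] 0.15448907 [[321.74303578 262.51609624]]
```

carry_out(motion="0 0 0 0 0 0 0.2; 0 0 0 0 0 0 -0.2; 0 0 0 0 0 0 -0.6; 0 0 0 0 0 0 -1; 0 0 0 0 0 0 -1; 0 0 0 0 0 0 -1; 0 0 0 0 0 0 -1; 0 0 0 0 0 0 -1", force=40)

```text
time: 5.0
tool_pos: [0.5233, -0.3258, 0.1806]
tool_rot: [-90.0, -0.0, -12.3]
ft_force: [0.1, -0.6, 0.1]
grip_width: 0.0303
```

carry_out(motion="0 0 0 0 0 0 -1; 0 0 0 0 0 0 -1; 0 -0.05 0 0 0 0 -1; 0 -0.1 0 0 0 0 -1; 0 -0.2 0 0 0 0 -1; 0 -0.3 0 0 0 0 -1; 0 -0.4 0 0 0 0 -1; 0 -0.5 0 0 0 0 -1; 0 -0.5 0 0 0 0 -1; 0 -0.5 0 0 0 0 -1")

```text
time: 6.0
tool_pos: [0.5233, -0.3257, 0.256]
tool_rot: [-90.0, -0.1, -12.3]
ft_force: [-0.4, -0.2, -5.2]
grip_width: 0.0268
```

```bash
python3 cap.py w4; python3 go.py .542 -.0085 .253 -12.3
```

```text
[ 0.52334329 -0.32567076  0.25604377] [-9.00044892e+01 -8.64378134e-02 -1.23042410e+01]
t 6.05 pos [ 0.5231 -0.3254  0.2553] rot [-8.999e+01 -1.000e-02 -1.230e+01] F [-0.6  -0.65 -6.49] w 0.0266
shift [-0.3268  0.0158  2.0913] turn [-0.0001 -0.      0.    ]
```

View pics/w4.png

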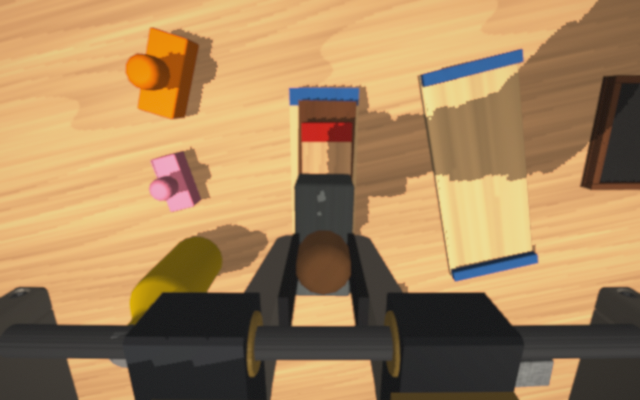

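The weight is held level and hangs clear of the stack. Next, carry it to the tray.

carry_out(motion="-0.01 0 0.08 0 0 0 -1; -0.03 0 0.2 0 0 0 -1; -0.05 0 0.36 0 0 0 -1; -0.08 0 0.52 0 0 0 -1; -0.1 0 0.68 0 0 0 -1; -0.13 0 0.84 0 0 0 -1; -0.15 0 1 0 0 0 -1")

```text
time: 6.75
tool_pos: [0.5325, -0.1719, 0.2545]
tool_rot: [-90.0, 0.1, -12.3]
ft_force: [0.3, -0.4, -4.9]
grip_width: 0.0266
```

carry_out(motion="-0.03 0 0.17 0 0 0 -1; -0.05 0 0.34 0 0 0 -1; -0.08 0 0.5 0 0 0 -1; -0.1 0 0.66 0 0 0 -1; -0.13 0 0.82 0 0 0 -1; -0.15 0 0.94 0 0 0 -1; -0.15 0 1 0 0 0 -1; -0.15 0 1 0 0 0 -1; -0.15 0 1 0 0 0 -1")

```text
time: 7.65
tool_pos: [0.5421, -0.0213, 0.2544]
tool_rot: [-90.0, 0.1, -12.3]
ft_force: [-0.2, -0.8, -5.6]
grip_width: 0.0268
```

```bash
python3 cap.py w5; python3 go.py .542 -.011 .131 -12.3
```

```text
[ 0.54212661 -0.02127633  0.25444252] [-90.00995581   0.12374249 -12.29536655]
t 7.7 pos [ 0.5421 -0.0218  0.2545] rot [-90.01   0.12 -12.35] F [ 0.07 -0.31 -5.92] w 0.0265
shift [-0.0145  0.8234  0.0701] turn [ 0.0001 -0.0003 -0.0007]
```

View pics/w5.png

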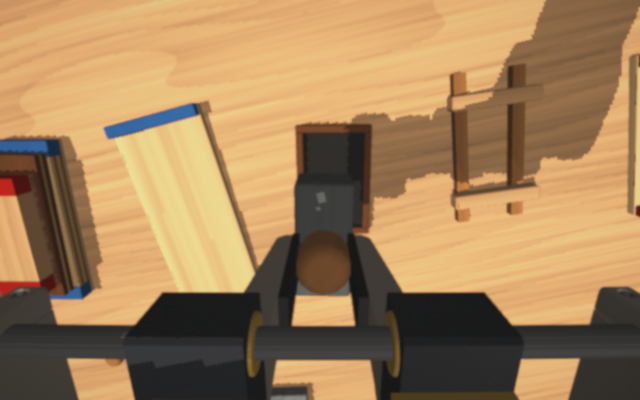

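The tray's far rim spans (297,124) to (371,124). I'll check its centreline.

```bash
python3 - <<'E'
from wr import *
_,d,t=load('w5')
P=toplane([(297,125),(371,125)],.016,WI,t)[:,:2]; m=P.mean(0); a=np.radians(-12.3); u=np.array([np.cos(a),np.sin(a)])
print(P.round(4),'centre',m+u*.056)
E
```

```text
[[ 0.4795 -0.0322]
 [ 0.4945  0.0369]] centre [ 0.5417006  -0.00961406]
```

carry_out(motion="-0.005 0.05 0.03 0 0 0 -1; -0.014 0.2 0.07 0 0 0 -1; -0.014 0.35 0.07 0 0 0 -1; -0.014 0.5 0.07 0 0 0 -1; -0.014 0.62 0.07 0 0 0 -1; -0.014 0.7 0.07 0 0 0 -1; -0.014 0.76 0.07 0 0 0 -1; -0.014 0.79 0.07 0 0 0 -1; -0.014 0.8 0.07 0 0 0 -1; -0.014 0.8 0.07 0 0 0 -1")

```text
time: 8.7
tool_pos: [0.5424, -0.0111, 0.1349]
tool_rot: [-90.0, 0.1, -12.4]
ft_force: [-0.3, 0.1, -5.5]
grip_width: 0.0264
```

carry_out(motion="0 0.005 0 0 0 0 -1; 0 0.01 0 0 0 0 -1; 0 0.015 0 0 0 0 -1; 0 0.02 0 0 0 0 -1; 0 0.02 0 0 0 0 -1")

```text
time: 9.2
tool_pos: [0.5424, -0.011, 0.1319]
tool_rot: [-90.0, 0.1, -12.4]
ft_force: [0.1, -0.1, -4.9]
grip_width: 0.0264
```

carry_out(motion="0 0.004 0 0 0 0 -1; 0 0.008 0 0 0 0 -1; 0 0.012 0 0 0 0 -1; 0 0.012 0 0 0 0 -1")

```text
time: 9.6
tool_pos: [0.5424, -0.0111, 0.1315]
tool_rot: [-89.9, 0.1, -12.4]
ft_force: [-4.5, 0.0, 10.1]
grip_width: 0.0266
```

Contact is made. Releasing and rising.

carry_out(motion="0 -0.004 0 0 0 0 -1; 0 -0.004 0 0 0 0 -0.3; 0 -0.004 0 0 0 0 0; 0 -0.004 0 0 0 0 0.3; 0 -0.004 0 0 0 0 0.5; 0 -0.004 0 0 0 0 0.5; 0 -0.1 0 0 0 0 0.5; 0 -0.3 0 0 0 0 0.5; 0 -0.6 0 0 0 0 0.5; 0 -0.8 0 0 0 0 0.5")

```text
time: 10.6
tool_pos: [0.5432, -0.0116, 0.2549]
tool_rot: [-89.9, -0.1, -12.4]
ft_force: [-0.1, 0.2, 0.8]
grip_width: 0.0691
```

```bash
python3 cap.py w6; python3 go.py .521 -.326 .25 -12; python3 - <<'E'
from plant import bot
import cv2
p,d=bot.capture('top'); c=p[140:240,200:440]
cv2.imwrite('pics/top2.png',cv2.resize(c,None,fx=3.3,fy=3.3,interpolation=cv2.INTER_CUBIC))
E
```

```text
[ 0.54319365 -0.01161535  0.25493714] [-8.99026310e+01 -7.14279623e-02 -1.23954938e+01]
t 10.65 pos [ 0.5453 -0.0118  0.2591] rot [-89.75  -0.45 -12.41] F [ 1.87 -0.13  2.83] w 0.0686
shift [ 0.2916  0.0541 -2.0809] turn [-0.0014 -0.0023  0.0025]
```

View pics/w6.png

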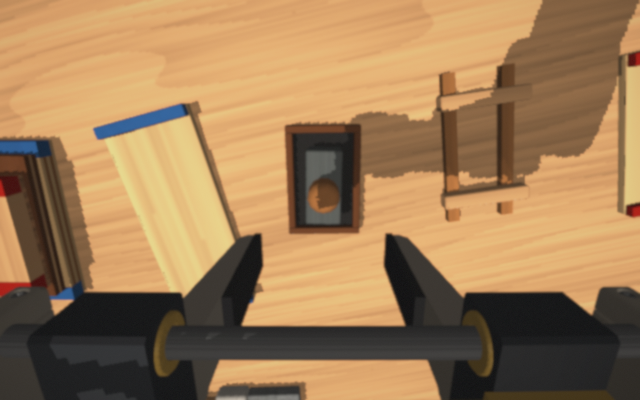

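The weight lies level and centred in the tray, at (323,190). Back to the stack.

carry_out(motion="0.04 0.02 -0.3 0 0 0 1; 0.08 0.03 -0.6 -0.001 -0.002 0.002 1; 0.11 0.04 -0.8 -0.001 -0.002 0.002 1; 0.14 0.05 -1 -0.001 -0.002 0.002 1")

```text
time: 11.1
tool_pos: [0.5327, -0.1641, 0.2489]
tool_rot: [-89.9, -0.0, -12.1]
ft_force: [0.8, 0.5, 0.2]
grip_width: 0.0916
```

carry_out(motion="0.04 0 -0.3 0 0 0 1; 0.08 0 -0.6 0 0 0 1; 0.11 0 -0.8 0 0 0 1; 0.14 0 -1 0 0 0 1; 0.14 0 -1 0 0 0 1; 0.14 0 -1 0 0 0 1")

```text
time: 11.7
tool_pos: [0.5213, -0.3153, 0.2485]
tool_rot: [-89.9, 0.0, -12.2]
ft_force: [-1.1, 0.3, 0.2]
grip_width: 0.092
```

```bash
python3 cap.py w7; python3 go.py .523 -.3245 .126 -12
```

```text
[ 0.52131507 -0.31534391  0.24846511] [-8.99123034e+01  1.64007559e-02 -1.21610929e+01]
t 11.75 pos [ 0.5218 -0.3142  0.2484] rot [-8.988e+01  1.000e-02 -1.205e+01] F [0.09 1.15 0.19] w 0.0914
shift [ 0.0223  0.8162 -0.0673] turn [-0.0007 -0.0003 -0.0001]
```

View pics/w7.png

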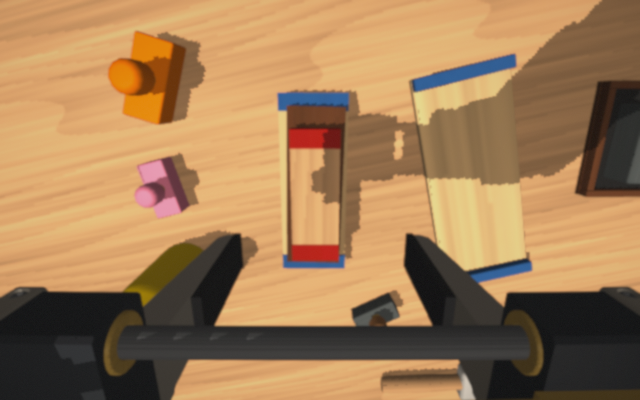

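The press caul's top face runs from (290,128)/(342,128) to (290,262)/(339,262).

```bash
python3 - <<'E'
from wr import *
p,d,t=load('w7')
quad('press','w7',[(289,128),(343,128),(340,262),(290,262)],.056)
quad('base','w7',[(278,93),(349,92),(345,267),(284,267)],.02)
h=cv2.cvtColor(p,cv2.COLOR_BGR2HSV)
m=cv2.inRange(h,(0,180,90),(6,255,255))|cv2.inRange(h,(174,180,90),(180,255,255))
m[:,:280]=0;m[:,350:]=0;m[:120]=0;m[270:]=0
print(rect(m,.056,WI,t))
E
```

```text
press [ 0.5218 -0.321 ] len 0.1215 wid 0.0453 yaw -13.0
base [ 0.5192 -0.3227] len 0.1747 wid 0.0641 yaw -12.3
(array([ 0.52055536, -0.32183899]), array([119.47973633,  43.17776489]), -12.410018920898438)
```

```bash
python3 go.py .5215 -.324 .126 -12.3
```

```text
t 11.75 pos [ 0.5218 -0.3142  0.2484] rot [-8.988e+01  1.000e-02 -1.205e+01] F [0.09 1.15 0.19] w 0.0914
shift [ 0.0118  0.8162 -0.0662] turn [-0.0007  0.0014 -0.0001]
```

carry_out(motion="0.011 0.2 -0.066 0 0.0014 0 1; 0.011 0.4 -0.066 0 0.0014 0 1; 0.011 0.55 -0.066 -0.0007 0.0014 0 1; 0.011 0.65 -0.066 -0.0007 0.0014 0 1; 0.011 0.72 -0.066 -0.0007 0.0014 0 1; 0.011 0.78 -0.066 -0.0007 0.0014 0 1; 0.012 0.815 -0.066 -0.0007 0.0014 0 1; 0.012 0.815 -0.066 -0.0007 0.0014 0 1; 0.012 0.815 -0.066 -0.0007 0.0014 0 1")

```text
time: 12.65
tool_pos: [0.5218, -0.3242, 0.1268]
tool_rot: [-90.0, -0.0, -12.3]
ft_force: [-0.6, -0.1, -0.1]
grip_width: 0.092
```

carry_out(motion="0 0 0 0 0 0 0.2; 0 0 0 0 0 0 0; 0 0 0 0 0 0 -0.3; 0 0 0 0 0 0 -0.6; 0 0 0 0 0 0 -1; 0 0 0 0 0 0 -1; 0 0 0 0 0 0 -1; 0 0 0 0 0 0 -1", force=20)

```text
time: 13.45
tool_pos: [0.5218, -0.3241, 0.1267]
tool_rot: [-90.0, -0.0, -12.3]
ft_force: [-0.4, 0.1, 1.3]
grip_width: 0.0419
```

carry_out(motion="0 -0.03 0 0 0 0 -1; 0 -0.08 0 0 0 0 -1; 0 -0.16 0 0 0 0 -1; 0 -0.26 0 0 0 0 -1; 0 -0.38 0 0 0 0 -1; 0 -0.52 0 0 0 0 -1; 0 -0.66 0 0 0 0 -1; 0 -0.8 0 0 0 0 -1; 0 -0.85 0 0 0 0 -1; 0 -0.85 0 0 0 0 -1")

```text
time: 14.45
tool_pos: [0.5223, -0.3244, 0.2561]
tool_rot: [-90.0, -0.2, -12.3]
ft_force: [0.7, 0.4, -1.2]
grip_width: 0.0421
```

```bash
python3 cap.py w8; python3 go.py .562 .33 .25 1
```

```text
[ 0.52225646 -0.32441729  0.25613087] [-90.03547369  -0.22179723 -12.29860233]
t 14.5 pos [ 0.5218 -0.324   0.2548] rot [-90.    -0.1  -12.29] F [-0.39  0.66 -1.88] w 0.0416
shift [-0.6667  0.0304  4.317 ] turn [ 0.0001 -0.0739  0.0005]
```

View pics/w8.png

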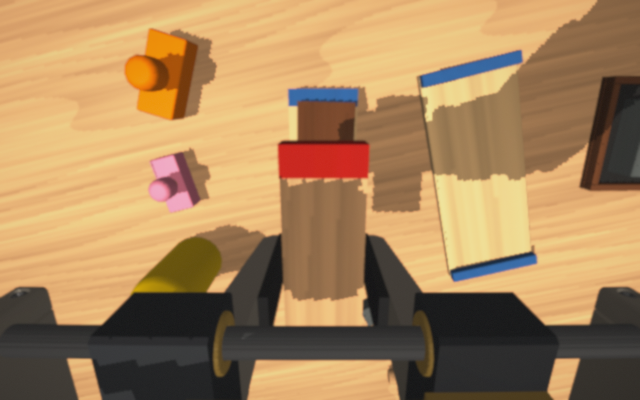

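The caul is held level. Carrying it to the short rest.

carry_out(motion="-0.01 0 0.08 0 0 0 -1; -0.03 0 0.22 0 0 0 -1; -0.06 0 0.4 0 0 0 -1; -0.09 0 0.6 0 0 0 -1; -0.12 0 0.8 0 0 0 -1; -0.155 0 1 0 0 0 -1")

```text
time: 15.1
tool_pos: [0.5305, -0.1701, 0.2535]
tool_rot: [-90.0, 0.0, -12.3]
ft_force: [0.4, 0.6, -0.9]
grip_width: 0.0417
```

carry_out(motion="-0.03 0 0.2 0 0 0 -1; -0.06 0 0.4 0 0 0 -1; -0.09 0 0.6 0 0 0 -1; -0.12 0 0.8 0 0 0 -1; -0.155 0 1 0 0 0 -1")

```text
time: 15.6
tool_pos: [0.5387, -0.0164, 0.2525]
tool_rot: [-90.0, 0.2, -12.2]
ft_force: [-0.2, 0.9, -1.0]
grip_width: 0.042
```

carry_out(motion="-0.03 0 0.2 0 0 0 -1; -0.06 0 0.4 0 0 0 -1; -0.09 0 0.6 0 0 0 -1; -0.12 0 0.8 0 0 0 -1; -0.155 0 1 0 0 0 -1")

```text
time: 16.1
tool_pos: [0.5466, 0.1371, 0.2514]
tool_rot: [-90.1, 0.3, -12.2]
ft_force: [0.0, -0.2, -1.1]
grip_width: 0.0419
```

carry_out(motion="-0.03 0 0.2 0 -0.02 0 -1; -0.06 0 0.4 0 -0.04 0 -1; -0.09 0 0.6 0 -0.06 0 -1; -0.12 0 0.8 0 -0.074 0 -1; -0.14 0 0.95 0 -0.074 0 -1; -0.155 0 1 0 -0.074 0 -1; -0.155 0 1 0 -0.074 0 -1")

```text
time: 16.8
tool_pos: [0.5546, 0.2899, 0.2505]
tool_rot: [-90.0, 0.4, 1.3]
ft_force: [-0.4, 0.3, -1.6]
grip_width: 0.0415
```

```bash
python3 cap.py w9; python3 go.py .5655 .3276 .25 1.3
```

```text
[0.55457679 0.28993345 0.25046332] [-90.04026924   0.36118324   1.30478295]
t 16.85 pos [0.555  0.2883 0.2507] rot [-90.08   0.34   1.19] F [-0.65 -0.78 -1.52] w 0.0415
shift [0.0753 0.0036 0.2605] turn [ 0.0004 -0.0006 -0.0019]
```

View pics/w9.png

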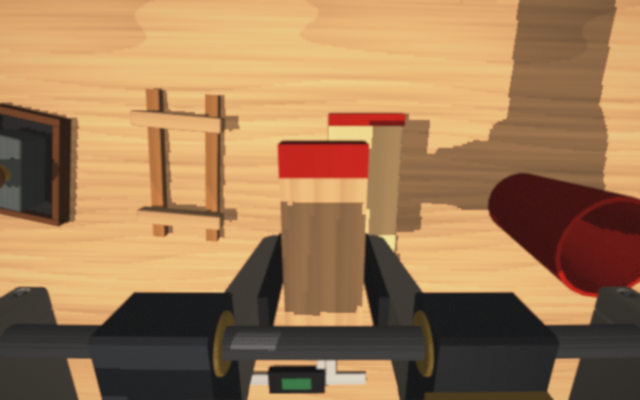

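The short rest's near cleat spans (329,114) to (406,114). The rack is at (181,165).

```bash
python3 - <<'E'
from wr import *
_,d,t=load('w9')
P=toplane([(329,113.5),(406,113.5)],.02,WI,t)[:,:2]; m=P.mean(0); a=np.radians(1.5); u=np.array([np.cos(a),np.sin(a)])
e=P[1]-P[0]; print(P.round(4),np.linalg.norm(e),'yaw',np.degrees(np.arctan2(-e[0],e[1])),'centre',m+u*.082)
p=cv2.imread('pics/w9.png')
cv2.imwrite('pics/w9c.png',cv2.resize(p[80:250,110:420],None,fx=2.5,fy=2.5,interpolation=cv2.INTER_CUBIC))
E
```

```text
[[0.4839 0.2944]
 [0.4822 0.3655]] 0.0711841686189374 yaw 1.3628203823245333 centre [0.565019   0.33208839]
```

View pics/w9c.png

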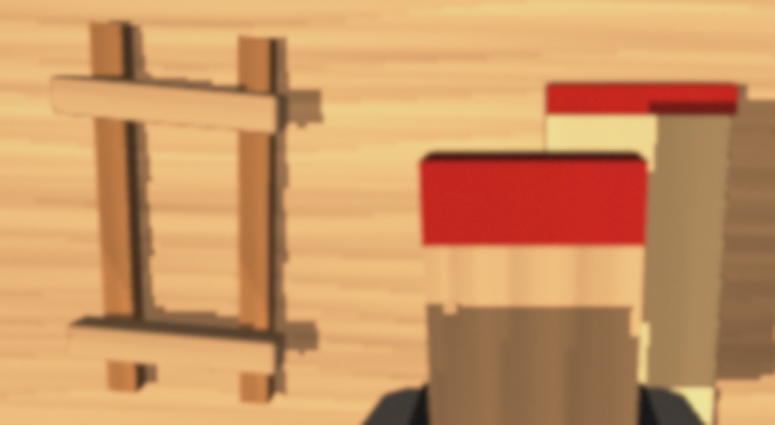

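```bash
python3 - <<'E'
from wr import *
_,d,t=load('w9')
P=toplane([(279,143),(368,143),(323,143)],t[0][2]-.0707,WI,t); print(((P-t[0])@Rm(t[1])).round(4))
E
python3 go.py .565 .329 .106 1.4
```

```text
[[-0.0612  0.0711 -0.0197]
 [-0.0611  0.0711  0.0215]
 [-0.0611  0.0711  0.0007]]
t 16.85 pos [0.555  0.2883 0.2507] rot [-90.08   0.34   1.19] F [-0.65 -0.78 -1.52] w 0.0415
shift [0.0779 0.9636 0.2712] turn [ 0.0004 -0.0012 -0.0019]
```

carry_out(motion="0.03 0 0.1 0 -0.001 -0.001 -1; 0.06 0.05 0.2 0 -0.001 -0.002 -1; 0.083 0.2 0.27 0 -0.001 -0.002 -1; 0.083 0.36 0.27 0 -0.001 -0.002 -1; 0.083 0.52 0.27 0 -0.001 -0.002 -1; 0.083 0.66 0.27 0 -0.001 -0.002 -1; 0.083 0.78 0.27 0 -0.001 -0.002 -1; 0.083 0.86 0.27 0 -0.001 -0.002 -1; 0.083 0.9 0.271 0 -0.001 -0.002 -1; 0.083 0.9 0.271 0 -0.001 -0.002 -1")

```text
time: 17.85
tool_pos: [0.5657, 0.3291, 0.1147]
tool_rot: [-90.1, 0.0, 1.4]
ft_force: [0.3, -0.3, 0.2]
grip_width: 0.0418
```

```bash
python3 cap.py w10; python3 go.py .566 .329 .1035 1.4
```

```text
[0.56568339 0.32909128 0.11472642] [-9.01102102e+01  3.41866199e-02  1.37071249e+00]
t 17.9 pos [0.5661 0.3292 0.1156] rot [-9.007e+01 -3.000e-02  1.370e+00] F [ 0.31 -0.33 -1.05] w 0.042
shift [-0.0004  0.0806 -0.0014] turn [ 0.0004 -0.0002  0.0002]
```

View pics/w10.png

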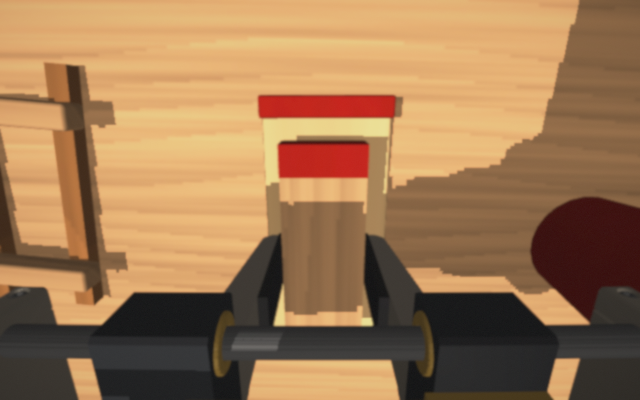

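The caul at (324,160) sits over the rest, whose cleat spans 259–396, so they agree within about 2 mm. Lowering.

carry_out(motion="0 0.02 0.01 0 0 0 -1; 0 0.04 0.01 0 0 0 -1; 0 0.06 0.01 0 0 0 -1; 0 0.07 0.01 0 0 0 -1; 0 0.08 0.01 0 0 0 -1; 0 0.085 0.01 0 0 0 -1; 0 0.085 0.01 0 0 0 -1")

```text
time: 18.6
tool_pos: [0.5661, 0.3307, 0.1029]
tool_rot: [-90.1, -0.0, 1.4]
ft_force: [-0.3, -0.1, 0.0]
grip_width: 0.0421
```

carry_out(motion="0 0.004 0 0 0 0 -1; 0 0.008 0 0 0 0 -1; 0 0.01 0 0 0 0 -1; 0 0.01 0 0 0 0 -1")

```text
time: 19.0
tool_pos: [0.5662, 0.3306, 0.1027]
tool_rot: [-90.0, -0.0, 1.4]
ft_force: [-4.0, -2.9, 8.6]
grip_width: 0.0417
```

carry_out(motion="0 -0.004 0 0 0 0 -1; 0 -0.004 0 0 0 0 0; 0 -0.004 0 0 0 0 0.2; 0 -0.004 0 0 0 0 0.4; 0 -0.004 0 0 0 0 0.6; 0 -0.004 0 0 0 0 0.6; 0 -0.1 0 0 0 0 0.6; 0 -0.3 0 0 0 0 0.6; 0 -0.6 0 0 0 0 0.6; 0 -0.95 0 0 0 0 0.6")

```text
time: 20.0
tool_pos: [0.5656, 0.3304, 0.2442]
tool_rot: [-90.1, 0.1, 1.3]
ft_force: [1.0, 1.0, 0.3]
grip_width: 0.0735
```

```bash
python3 cap.py w11; python3 go.py .5204 -.3255 .25 -12.3
```

```text
[0.56559071 0.33036817 0.24417044] [-9.01082755e+01  5.69466088e-02  1.34233262e+00]
t 20.05 pos [0.5694 0.3323 0.2544] rot [-89.62  -0.67   1.33] F [3.1  2.35 5.07] w 0.0736
shift [-0.4284 -0.0046 -4.3764] turn [-0.0026  0.0757  0.0035]
```

View pics/w11.png

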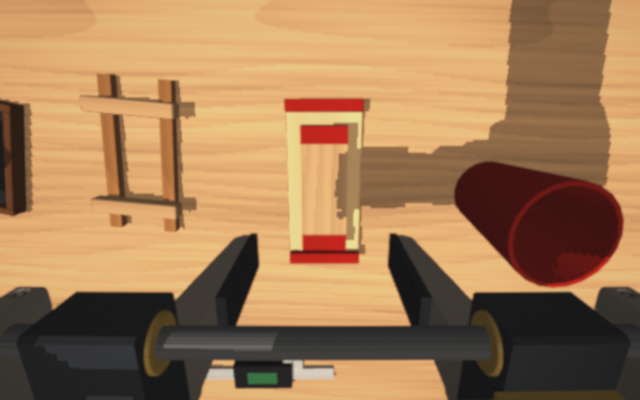

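The caul lies between the cleats, with its ends at rows 125 and 249 and the rest's ends at rows 99 and 262. I'll quantify the centring.

```bash
python3 - <<'E'
from wr import *
quad('rest','w11',[(284,99),(364,99),(358,263),(291,263)],.02)
quad('caul','w11',[(300,125),(348,125),(346,249),(302,249)],.032)
quad('rack','w11',[(81,96),(180,104),(183,211),(92,201)],.026)
p=cv2.imread('pics/w11.png')
cv2.imwrite('pics/w11c.png',cv2.resize(p[60:280,60:380],None,fx=2.5,fy=2.5,interpolation=cv2.INTER_CUBIC))
E
```

```text
rest [0.5644 0.3318] len 0.1621 wid 0.0703 yaw 1.6
caul [0.5647 0.3315] len 0.1187 wid 0.0426 yaw 1.4
rack [0.537  0.1552] len 0.0987 wid 0.0879 yaw -4.0
```

View pics/w11c.png

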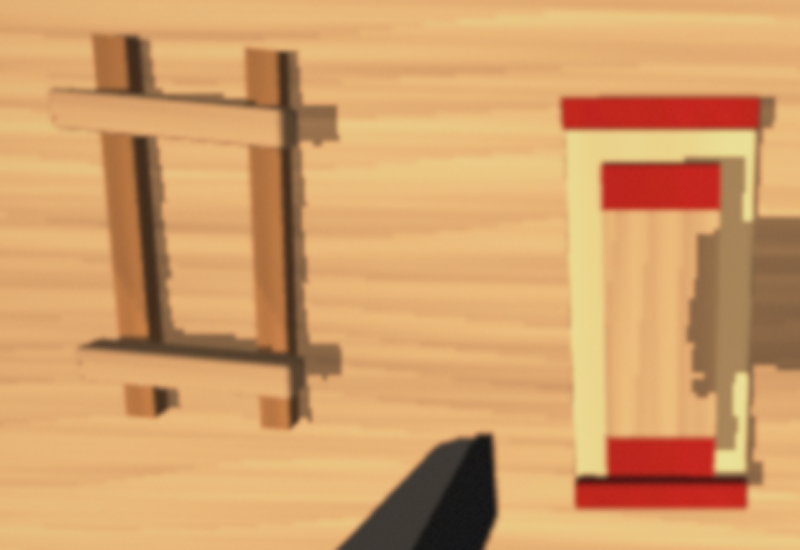

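Centred within 1 mm. Returning for the blank.

carry_out(motion="-0.03 0 -0.3 0 0 0 1; -0.06 0 -0.6 0 0 0 1; -0.08 0 -0.8 -0.002 0 0.003 1; -0.1 0 -1 -0.002 0 0.003 1")

```text
time: 20.45
tool_pos: [0.558, 0.1802, 0.2546]
tool_rot: [-89.9, -0.2, 1.3]
ft_force: [-0.1, 0.2, 0.2]
grip_width: 0.092
```

carry_out(motion="-0.03 0 -0.3 0 0 0 1; -0.06 0 -0.6 0 0 0 1; -0.08 0 -0.8 0 0 0 1; -0.1 0 -1 0 0 0 1; -0.1 0 -1 0 0 0 1")

```text
time: 20.95
tool_pos: [0.5462, 0.0249, 0.2556]
tool_rot: [-90.0, -0.3, 0.9]
ft_force: [0.3, -0.3, 1.0]
grip_width: 0.0917
```

```bash
python3 cap.py w12; python3 go.py .5204 -.3255 .25 -12.3
```

```text
[0.54616109 0.0248555  0.25559199] [-90.02165039  -0.30769347   0.85051735]
t 21.0 pos [0.5464 0.0277 0.2554] rot [-89.94  -0.31   1.02] F [-0.28  0.51 -0.13] w 0.092
shift [-0.2155  0.0326 -2.351 ] turn [-0.0005  0.074   0.0017]
```

View pics/w12.png

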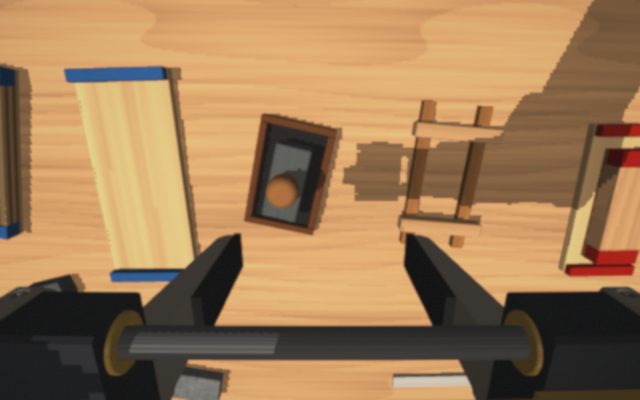

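The rack battens are centred near (458,130) and (441,226). I'll compute the rack pose from both views while heading to the stack.

```bash
python3 - <<'E'
from wr import *
p=cv2.imread('pics/w12.png')
cv2.imwrite('pics/w12c.png',cv2.resize(p[90:260,340:520],None,fx=3.5,fy=3.5,interpolation=cv2.INTER_CUBIC))
for n,pt in (('w11',[(126.8,107.2),(134.8,210)]),('w12',[(458,130),(441,226)])):
    _,_,t=load(n); P=toplane(pt,.026,WI,t)[:,:2]; e=P[1]-P[0]
    print(n,P.mean(0).round(4),np.linalg.norm(e).round(4),np.degrees(np.arctan2(e[1],e[0])).round(1))
E
```

```text
w11 [0.5421 0.1516] 0.0965 -3.6
w12 [0.5391 0.1484] 0.0962 -2.8
```

View pics/w12c.png

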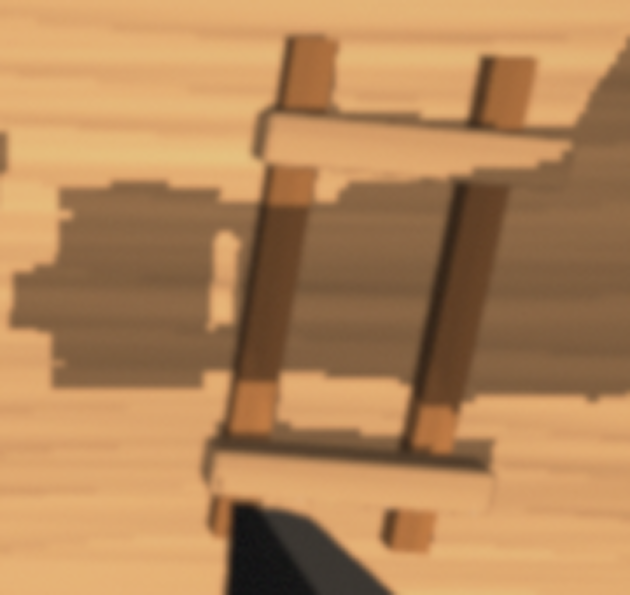

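carry_out(motion="-0.03 0 -0.3 0 0.02 0 1; -0.06 0 -0.6 0 0.04 0 1; -0.08 0.02 -0.8 0 0.06 0.001 1; -0.1 0.03 -1 0 0.074 0.0017 1")

```text
time: 21.4
tool_pos: [0.5344, -0.1226, 0.2512]
tool_rot: [-89.9, -0.0, -12.3]
ft_force: [-0.8, 0.0, -0.6]
grip_width: 0.092
```

```bash
python3 go.py .5204 -.3255 .25 -12.3
```

```text
t 21.4 pos [ 0.5344 -0.1226  0.2512] rot [-8.986e+01 -3.000e-02 -1.235e+01] F [-0.82  0.02 -0.61] w 0.092
shift [ 0.1978  0.0045 -1.3411] turn [-0.0008 -0.0003  0.0002]
```

carry_out(motion="0.04 0 -0.3 0 0 0 1; 0.08 0 -0.6 0 0 0 1; 0.11 0 -0.8 0 0 0 1; 0.15 0 -1 0 0 0 1")

```text
time: 21.8
tool_pos: [0.5249, -0.2743, 0.2513]
tool_rot: [-89.8, -0.1, -12.3]
ft_force: [0.5, 0.1, 0.6]
grip_width: 0.0919
```

carry_out(motion="0.04 0 -0.2 0 0 0 1; 0.05 0 -0.33 0 0 0 1; 0.05 0 -0.33 0 0 0 1; 0.05 0 -0.33 0 0 0 1")

```text
time: 22.2
tool_pos: [0.5225, -0.3228, 0.2511]
tool_rot: [-89.8, -0.1, -12.2]
ft_force: [0.3, 0.2, 0.6]
grip_width: 0.0918
```

```bash
python3 cap.py w13; python3 go.py .5204 -.3255 .11 -12.3
```

```text
[ 0.52245444 -0.32281442  0.2511214 ] [-8.97552125e+01 -7.97797056e-02 -1.22196479e+01]
t 22.25 pos [ 0.5226 -0.3222  0.2511] rot [-8.974e+01 -8.000e-02 -1.215e+01] F [ 0.12  0.59 -0.13] w 0.0919
shift [-0.0113  0.9405 -0.0291] turn [-0.0015  0.0008  0.0004]
```

View pics/w13.png

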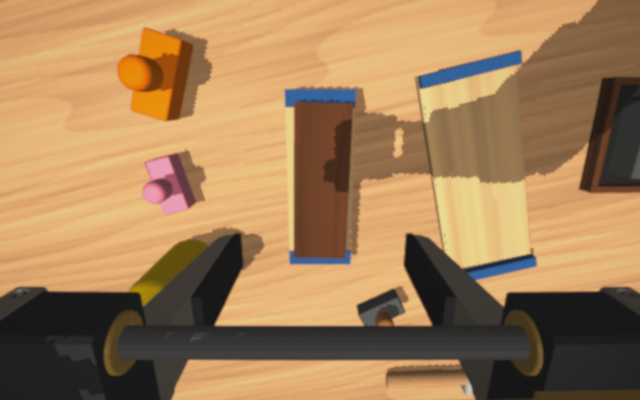

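The blank's top runs from (294,101)/(354,101) to (294,259)/(350,258), and the base caul spans rows 88–263.

```bash
python3 - <<'E'
from wr import *
quad('blank','w13',[(294,101),(354,101),(350,253),(294,253)],.034)
quad('base','w13',[(286,89),(356,89),(350,263),(290,263)],.02)
p,d,t=load('w13'); h=cv2.cvtColor(p,cv2.COLOR_BGR2HSV)
cv2.imwrite('pics/w13c.png',cv2.resize(p[80:270,270:370],None,fx=3,fy=3,interpolation=cv2.INTER_CUBIC))
E
```

```text
blank [ 0.5158 -0.3196] len 0.1457 wid 0.0542 yaw -13.0
base [ 0.5191 -0.3228] len 0.1746 wid 0.0634 yaw -12.7
```

View pics/w13c.png

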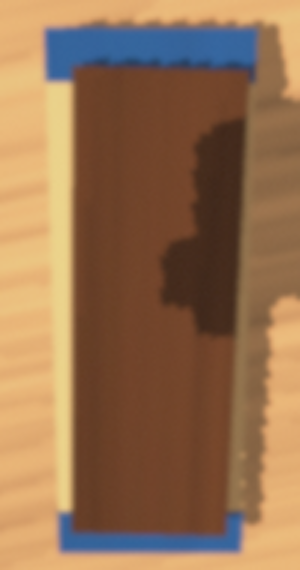

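```bash
python3 - <<'E'
from wr import *
quad('blank','w13',[(294.3,102.3),(353,102.3),(346,257.5),(294.3,257.5)],.034)
E
python3 go.py .518 -.3225 .1115 -12.5
```

```text
blank [ 0.5185 -0.3213] len 0.1496 wid 0.0516 yaw -13.5
t 22.25 pos [ 0.5226 -0.3222  0.2511] rot [-8.974e+01 -8.000e-02 -1.215e+01] F [ 0.12  0.59 -0.13] w 0.0919
shift [-0.0311  0.9306 -0.0128] turn [-0.0015  0.0019  0.0004]
```

carry_out(motion="-0.03 0.2 -0.013 0 0.002 0 1; -0.03 0.4 -0.013 -0.001 0.003 0 1; -0.03 0.6 -0.013 -0.0015 0.003 0.0004 1; -0.03 0.75 -0.013 -0.0015 0.003 0.0004 1; -0.03 0.84 -0.013 -0.0015 0.003 0.0004 1; -0.03 0.9 -0.013 -0.0015 0.003 0.0004 1; -0.03 0.934 -0.013 -0.0015 0.003 0.0004 1; -0.03 0.934 -0.013 -0.0015 0.003 0.0004 1; -0.03 0.934 -0.013 -0.0015 0.003 0.0004 1")

```text
time: 23.15
tool_pos: [0.5186, -0.3228, 0.1118]
tool_rot: [-90.0, -0.1, -12.7]
ft_force: [-0.0, 0.5, -0.6]
grip_width: 0.0921
```

carry_out(motion="0 0 0 0 0 0 0.4; 0 0 0 0 0 0 0.2; 0 0 0 0 0 0 0; 0 0 0 0 0 0 -0.5; 0 0 0 0 0 0 -1; 0 0 0 0 0 0 -1; 0 0 0 0 0 0 -1; 0 0 0 0 0 0 -1", force=20)

```text
time: 23.95
tool_pos: [0.5186, -0.3228, 0.1118]
tool_rot: [-90.0, -0.1, -12.7]
ft_force: [-0.4, 1.0, 1.5]
grip_width: 0.0522
```

carry_out(motion="0 -0.03 0 0 0 0 -1; 0 -0.08 0 0 0 0 -1; 0 -0.16 0 0 0 0 -1; 0 -0.26 0 0 0 0 -1; 0 -0.4 0 0 0 0 -1; 0 -0.54 0 0 0 0 -1; 0 -0.68 0 0 0 0 -1; 0 -0.82 0 0 0 0 -1; 0 -0.9 0 0 0 0 -1; 0 -0.9 0 0 0 0 -1")

```text
time: 24.95
tool_pos: [0.5192, -0.3232, 0.2495]
tool_rot: [-90.1, -0.3, -12.7]
ft_force: [0.1, -0.3, -0.2]
grip_width: 0.0514
```

```bash
python3 cap.py w14; python3 go.py .541 .148 .25 -3.5
```

```text
[ 0.51922858 -0.32324627  0.24945483] [-90.06572569  -0.33398725 -12.68827692]
t 25.0 pos [ 0.5187 -0.3228  0.2479] rot [-90.03  -0.2  -12.68] F [ 0.33  0.73 -1.22] w 0.0518
shift [-0.544  -0.0176  3.0944] turn [ 0.0003 -0.051   0.0011]
```

View pics/w14.png

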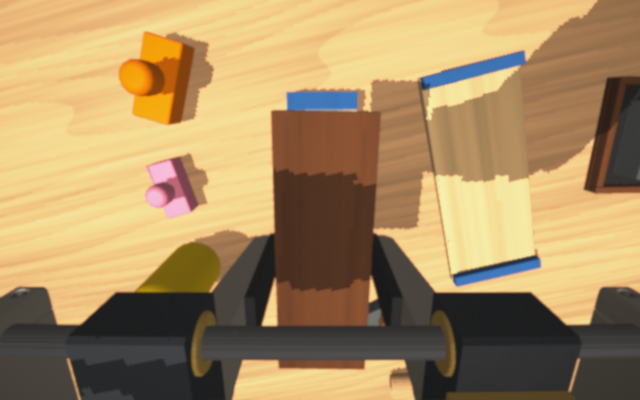

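The blank is held level. Carrying it to the rack.

carry_out(motion="-0.01 0 0.08 0 0 0 -1; -0.03 0 0.22 0 0 0 -1; -0.06 0 0.4 0 0 0 -1; -0.1 0 0.6 0 0 0 -1; -0.13 0 0.8 0 0 0 -1; -0.17 0 1 0 0 0 -1")

```text
time: 25.6
tool_pos: [0.5262, -0.1684, 0.2465]
tool_rot: [-90.0, -0.1, -12.6]
ft_force: [0.9, 0.1, -0.8]
grip_width: 0.0517
```

carry_out(motion="-0.03 0 0.2 0 0 0 -1; -0.06 0 0.4 0 0 0 -1; -0.1 0 0.6 0 0 0 -1; -0.13 0 0.8 0 0 0 -1; -0.17 0 1 0 0 0 -1")

```text
time: 26.1
tool_pos: [0.5333, -0.0143, 0.2453]
tool_rot: [-90.0, 0.1, -12.6]
ft_force: [-0.2, -0.2, -1.7]
grip_width: 0.0515
```

carry_out(motion="-0.03 0 0.2 0 -0.02 0 -1; -0.06 0 0.4 0 -0.04 0 -1; -0.1 0 0.6 0 -0.051 0 -1; -0.13 0 0.75 0 -0.051 0 -1; -0.15 0 0.82 0 -0.051 0 -1; -0.15 0 0.82 0 -0.051 0 -1; -0.15 0 0.82 0 -0.051 0 -1")

```text
time: 26.8
tool_pos: [0.5378, 0.1097, 0.2448]
tool_rot: [-90.1, 0.1, -3.5]
ft_force: [-0.8, -0.7, -2.2]
grip_width: 0.052
```

```bash
python3 cap.py w15; python3 go.py .541 .148 .125 -3.5
```

```text
[0.53776123 0.10967283 0.2448063 ] [-90.0956696    0.11379497  -3.46583301]
t 26.85 pos [0.538  0.1091 0.245 ] rot [-9.009e+01  9.000e-02 -3.530e+00] F [-0.32 -0.76 -0.97] w 0.0519
shift [0.0056 0.7996 0.2611] turn [ 0.0005 -0.0002 -0.0005]
```

View pics/w15.png

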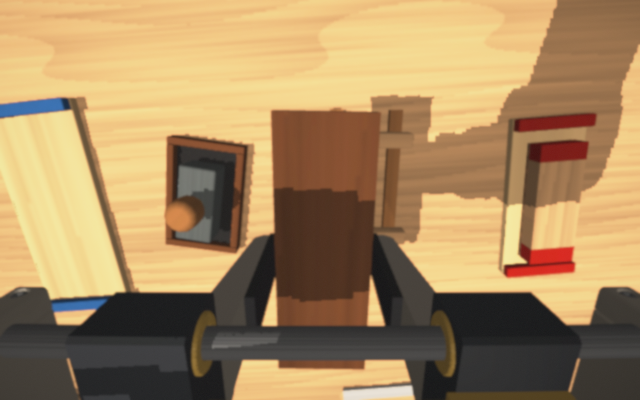

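```bash
python3 - <<'E'
from wr import *
_,d,t=load('w15')
P=toplane([(326,110.5),(321,368)],t[0][2]-.0778,WI,t); q=((P-t[0])@Rm(t[1])); print(q.round(4),q.mean(0))
a=np.radians(-3.5);M=np.array([[np.cos(a),-np.sin(a)],[np.sin(a),np.cos(a)]])
print('rack from batten end', toplane([(412,139)],.026,WI,t)[:,:2]-M@[-.048,.042])
E
```

```text
[[-0.0756  0.0779  0.0022]
 [ 0.0738  0.0777 -0.0005]] [-0.00090589  0.07780066  0.0008383 ]
rack from batten end [[0.54047813 0.14869323]]
```

carry_out(motion="0.005 0 0.08 0 0 0 -1; 0.008 0.06 0.18 0 0 0 -1; 0.008 0.18 0.26 0 0 0 -1; 0.008 0.32 0.26 0 0 0 -1; 0.008 0.46 0.26 0 0 0 -1; 0.008 0.58 0.26 0 0 0 -1; 0.008 0.68 0.26 0 0 0 -1; 0.008 0.75 0.26 0 0 0 -1; 0.008 0.79 0.26 0 0 0 -1; 0.008 0.79 0.26 0 0 0 -1")

```text
time: 27.85
tool_pos: [0.5411, 0.1479, 0.1257]
tool_rot: [-90.1, 0.1, -3.5]
ft_force: [-0.0, -0.3, -0.9]
grip_width: 0.052
```

```bash
python3 cap.py w16; python3 go.py .541 .148 .1178 -3.5
```

```text
[0.54113783 0.14789148 0.12574726] [-90.11385548   0.1487469   -3.52958964]
t 27.9 pos [0.5415 0.1479 0.1264] rot [-9.009e+01  9.000e-02 -3.530e+00] F [ 0.09  0.02 -0.93] w 0.0521
shift [-0.0031  0.0576  0.0007] turn [ 0.0005 -0.0002 -0.0005]
```

View pics/w16.png

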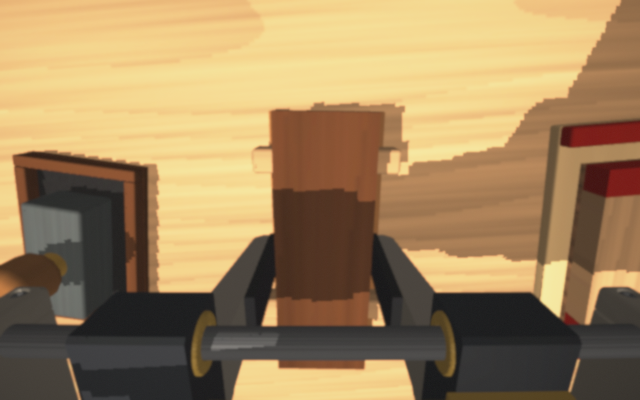

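The batten's ends show equally on both sides of the blank (252–272 and 380–402). Lowering.

carry_out(motion="0 0.02 0 0 0 0 -1; 0 0.035 0 0 0 0 -1; 0 0.045 0 0 0 0 -1; 0 0.052 0 0 0 0 -1; 0 0.058 0 0 0 0 -1; 0 0.06 0 0 0 0 -1; 0 0.06 0 0 0 0 -1")

```text
time: 28.6
tool_pos: [0.5415, 0.1479, 0.1178]
tool_rot: [-90.1, 0.1, -3.5]
ft_force: [-1.4, -0.7, 5.3]
grip_width: 0.0518
```

Contact at the expected height. Releasing.

carry_out(motion="0 -0.003 0 0 0 0 -1; 0 -0.003 0 0 0 0 0.2; 0 -0.003 0 0 0 0 0.4; 0 -0.003 0 0 0 0 0.6; 0 -0.003 0 0 0 0 0.8; 0 -0.003 0 0 0 0 0.8; 0 -0.1 0 0 0 0 0.8; 0 -0.3 0 0 0 0 0.8; 0 -0.6 0 0 0 0 0.8; 0 -0.88 0 0 0 0 0.8")

```text
time: 29.6
tool_pos: [0.5416, 0.1478, 0.2522]
tool_rot: [-90.1, 0.1, -3.6]
ft_force: [0.9, 0.3, -0.2]
grip_width: 0.0832
```

```bash
python3 cap.py w17; python3 go.py .519 -.3248 .25 -12.4
```

```text
[0.54161821 0.14780438 0.25221719] [-9.00835534e+01  7.55625045e-02 -3.56156096e+00]
t 29.65 pos [0.545  0.1484 0.2593] rot [-89.78  -0.52  -3.59] F [2.38 0.38 4.12] w 0.0828
shift [ 0.0243  0.0499 -3.1595] turn [-0.0014  0.0489  0.0028]
```

View pics/w17.png

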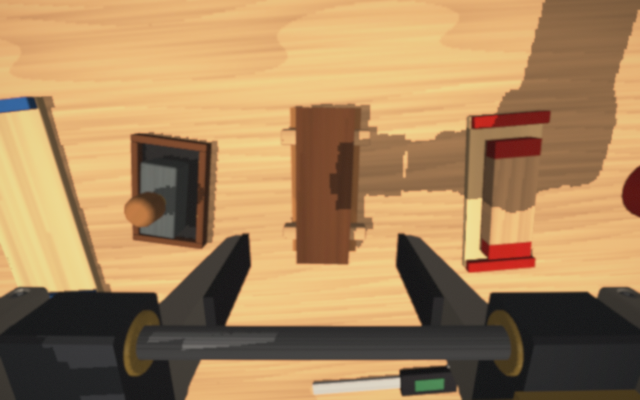

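The blank lies across both battens, with its ends at rows 106 and 263 and equal batten overhang on each side. Now the base caul.

carry_out(motion="0 0.02 -0.3 0 0.01 0 1; 0.01 0.03 -0.6 0 0.02 0 1; 0.01 0.04 -0.8 -0.001 0.035 0.003 1; 0.01 0.05 -1 -0.0014 0.049 0.003 1")

```text
time: 30.05
tool_pos: [0.537, -0.0031, 0.2523]
tool_rot: [-90.0, -0.0, -12.6]
ft_force: [0.6, 0.6, -0.6]
grip_width: 0.0921
```

carry_out(motion="0.05 0 -0.3 0 0 0 1; 0.1 0 -0.6 0 0 0 1; 0.13 0 -0.8 0 0 0 1; 0.16 0 -1 0 0 0 1")

```text
time: 30.45
tool_pos: [0.5275, -0.1566, 0.2532]
tool_rot: [-89.9, -0.1, -12.6]
ft_force: [0.4, 0.2, -0.5]
grip_width: 0.0919
```

carry_out(motion="0.05 0 -0.3 0 0 0 1; 0.1 0 -0.6 0 0 0 1; 0.13 0 -0.8 0 0 0 1; 0.16 0 -1 0 0 0 1; 0.16 0 -1 0 0 0 1; 0.16 0 -1 0 0 0 1")

```text
time: 31.05
tool_pos: [0.5178, -0.3085, 0.2535]
tool_rot: [-89.9, -0.1, -12.7]
ft_force: [-0.2, 1.0, 0.1]
grip_width: 0.0919
```

```bash
python3 cap.py w18; python3 go.py .519 -.3248 .0925 -12.4
```

```text
[ 0.51776142 -0.30854245  0.25354302] [-89.91646562  -0.12030503 -12.73783306]
t 31.1 pos [ 0.5182 -0.3074  0.2534] rot [-89.88  -0.11 -12.62] F [ 0.01  0.63 -0.51] w 0.0917
shift [ 0.0285  1.0723 -0.1145] turn [-0.0006 -0.0012  0.0006]
```

View pics/w18.png

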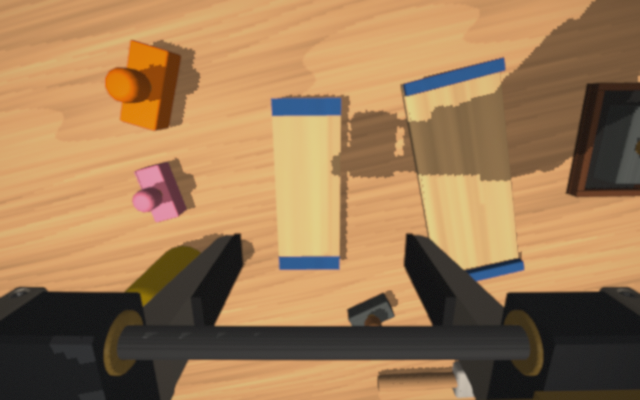

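The base caul's corners are at (272,98), (341,98), (339,269) and (280,269), undisturbed. The long rest is also in view at (463,170).

```bash
python3 - <<'E'
from wr import *
quad('base','w18',[(272,98.5),(341,98.5),(339,269),(280,269)],.02)
quad('long','w18',[(403,86),(504,59),(523,262),(453,278)],.02)
quad('long w12','w12',[(65,70),(164,66),(196,273),(112,282)],.02)
quad('long w13','w13',[(417,78),(520,52),(536,259),(458,278)],.02)
E
python3 go.py .519 -.325 .0925 -12.4
```

```text
base [ 0.5199 -0.323 ] len 0.1747 wid 0.0633 yaw -12.5
long [ 0.5455 -0.1622] len 0.2082 wid 0.0841 yaw 4.0
long w12 [ 0.5474 -0.162 ] len 0.2143 wid 0.0936 yaw 2.0
long w13 [ 0.5466 -0.1646] len 0.2104 wid 0.0885 yaw 3.3
t 31.1 pos [ 0.5182 -0.3074  0.2534] rot [-89.88  -0.11 -12.62] F [ 0.01  0.63 -0.51] w 0.0917
shift [ 0.0288  1.0723 -0.1158] turn [-0.0006 -0.0012  0.0006]
```

carry_out(motion="0.03 0.15 -0.11 0 0 0 1; 0.03 0.35 -0.115 0 -0.001 0 1; 0.03 0.55 -0.115 -0.0006 -0.001 0.0006 1; 0.03 0.75 -0.115 -0.0006 -0.001 0.0006 1; 0.03 0.85 -0.115 -0.0006 -0.001 0.0006 1; 0.03 0.85 -0.115 -0.0006 -0.001 0.0006 1; 0.03 0.85 -0.115 -0.0006 -0.001 0.0006 1")

```text
time: 31.8
tool_pos: [0.5198, -0.3246, 0.1267]
tool_rot: [-90.0, -0.1, -12.4]
ft_force: [0.6, 0.4, 0.3]
grip_width: 0.0917
```

```bash
python3 go.py .5195 -.325 .0925 -12.4
```

```text
t 31.8 pos [ 0.5198 -0.3246  0.1267] rot [-9.000e+01 -6.000e-02 -1.239e+01] F [0.64 0.41 0.26] w 0.0917
shift [-0.0018  0.2281 -0.0029] turn [-0.      0.0001  0.0003]
```

carry_out(motion="0 0.08 -0.003 0 0 0 1; 0 0.15 -0.003 0 0 0 1; 0 0.2 -0.003 0 0 0 1; 0 0.228 -0.003 0 0 0 1; 0 0.228 -0.003 0 0 0 1; 0 0.228 -0.003 0 0 0 0.6; 0 0.228 -0.003 0 0 0 0.4; 0 0.228 -0.003 0 0 0 0; 0 0.228 -0.003 0 0 0 -1; 0 0.228 -0.003 0 0 0 -1", force=25)

```text
time: 32.8
tool_pos: [0.52, -0.3251, 0.0928]
tool_rot: [-90.0, -0.1, -12.4]
ft_force: [-1.2, 0.5, 1.3]
grip_width: 0.0639
```

carry_out(motion="0 0 0 0 0 0 -1; 0 0 0 0 0 0 -1; 0 0 0 0 0 0 -1; 0 -0.05 0 0 0 0 -1; 0 -0.15 0 0 0 0 -1; 0 -0.28 0 0 0 0 -1; 0 -0.42 0 0 0 0 -1; 0 -0.55 0 0 0 0 -1; 0 -0.6 0 0 0 0 -1; 0 -0.6 0 0 0 0 -1")

```text
time: 33.8
tool_pos: [0.5204, -0.3254, 0.1846]
tool_rot: [-90.0, -0.3, -12.4]
ft_force: [1.4, -0.2, -2.4]
grip_width: 0.0638
```

```bash
python3 cap.py w19; python3 go.py .549 -.165 .18 2.3
```

```text
[ 0.52043203 -0.32539838  0.18459774] [-90.02471699  -0.25530167 -12.3807684 ]
t 33.85 pos [ 0.52   -0.325   0.1834] rot [-89.99  -0.15 -12.37] F [-0.35 -0.32 -1.62] w 0.0635
shift [-0.0396  0.0226  1.0832] turn [ 0.0001 -0.0815  0.0008]
```

View pics/w19.png

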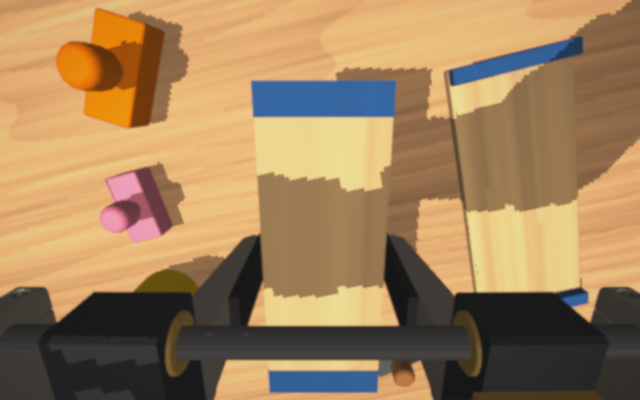

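The caul is held level. Carrying it over the long rest.

carry_out(motion="0 0 0.08 0 -0.01 0 -1; 0 0 0.22 0 -0.025 0 -1; -0.01 0 0.4 0 -0.04 0 -1; -0.02 0 0.58 0 -0.055 0 -1; -0.03 0 0.75 0 -0.07 0 -1; -0.035 0.01 0.88 0 -0.08 0 -1; -0.04 0.02 0.96 0 -0.08 0.0008 -1; -0.04 0.02 1 0 -0.08 0.0008 -1; -0.04 0.02 1 0 -0.08 0.0008 -1; -0.04 0.02 1 0 -0.08 0.0008 -1")

```text
time: 34.85
tool_pos: [0.5461, -0.1783, 0.1804]
tool_rot: [-90.1, 0.0, 1.9]
ft_force: [-0.1, 0.2, -1.7]
grip_width: 0.0637
```

```bash
python3 cap.py w20; python3 go.py .549 -.166 .115 2
```

```text
[ 0.54606044 -0.178257    0.18040292] [-9.00621415e+01  4.64815967e-03  1.94372287e+00]
t 34.9 pos [ 0.546  -0.1785  0.1804] rot [-9.006e+01  1.000e-02  1.920e+00] F [ 0.3  -0.11 -1.79] w 0.0635
shift [0.023  0.4361 0.0832] turn [ 0.0004 -0.0005 -0.    ]
```

View pics/w20.png

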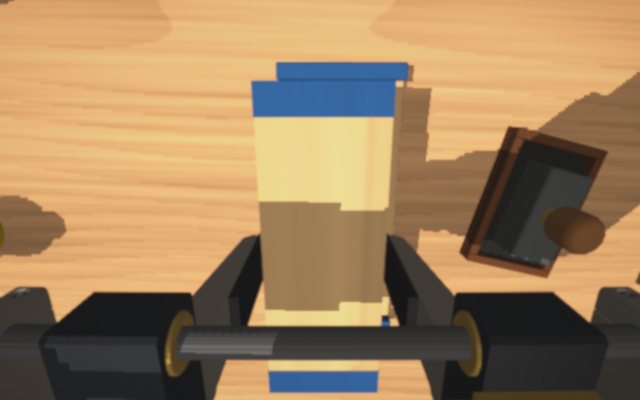

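The rest's near cleat outer edge spans (277,63) to (408,63), and the caul's ends are at rows 81 and 393.

```bash
python3 - <<'E'
from wr import *
_,d,t=load('w20')
P=toplane([(252,81),(396,81),(378,392),(270,392)],t[0][2]-.0728,WI,t); q=((P-t[0])@Rm(t[1])); print(q.round(4),q.mean(0))
P=toplane([(277,62.5),(408,62.5)],.02,WI,t)[:,:2]; e=P[1]-P[0]; yaw=np.arctan2(-e[0],e[1]); print(P,np.linalg.norm(e),np.degrees(yaw),'centre',P.mean(0)+.1105*np.array([np.cos(yaw),np.sin(yaw)]))
E
```

```text
[[-0.0884  0.0728 -0.0309]
 [-0.0884  0.0728  0.0332]
 [ 0.0871  0.0728  0.0336]
 [ 0.0872  0.0728 -0.0312]] [-0.00063279  0.07279881  0.00118124]
[[ 0.44163669 -0.21295478]
 [ 0.43854229 -0.1229064 ]] 0.09010153233656759 1.9681276295879668 centre [ 0.5505243  -0.16413563]
```

```bash
python3 go.py .5515 -.1665 .1028 2
```

```text
t 34.9 pos [ 0.546  -0.1785  0.1804] rot [-9.006e+01  1.000e-02  1.920e+00] F [ 0.3  -0.11 -1.79] w 0.0635
shift [0.0396 0.5174 0.0794] turn [ 0.0004 -0.0005 -0.    ]
```

carry_out(motion="0.02 0 0.04 0 0 0 -1; 0.04 0.06 0.08 0 0 0 -1; 0.04 0.16 0.08 0 0 0 -1; 0.04 0.26 0.08 0 0 0 -1; 0.04 0.34 0.08 0 0 0 -1; 0.04 0.4 0.08 0 0 0 -1; 0.04 0.44 0.08 0 0 0 -1; 0.04 0.46 0.08 0 0 0 -1; 0.04 0.46 0.08 0 0 0 -1")

```text
time: 35.8
tool_pos: [0.5515, -0.1665, 0.1111]
tool_rot: [-90.1, 0.0, 1.9]
ft_force: [0.5, 0.4, -0.8]
grip_width: 0.0637
```

```bash
python3 cap.py w21; python3 go.py .5515 -.1665 .1028 2
```

```text
[ 0.55151684 -0.16652911  0.11114264] [-9.00631934e+01  2.04888391e-02  1.90428747e+00]
t 35.85 pos [ 0.5517 -0.1666  0.1115] rot [-9.007e+01 -1.000e-02  1.910e+00] F [ 0.61 -0.83 -1.22] w 0.0639
shift [-0.0015  0.0583  0.0005] turn [ 0.0004 -0.0005  0.0001]
```

View pics/w21.png

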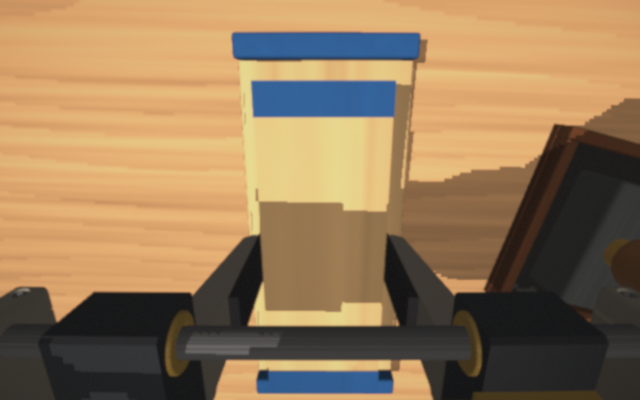

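```bash
python3 - <<'E'
from wr import *
_,d,t=load('w21')
P=toplane([(233,33),(419,33)],.02,WI,t)[:,:2]; yaw=np.radians(2)
print('rest',np.linalg.norm(P[1]-P[0]),P.mean(0)+.1105*np.array([np.cos(yaw),np.sin(yaw)]))
P=toplane([(252,81),(396,81)],t[0][2]-.0728,WI,t)[:,:2]; print('caul',P.mean(0)+.0875*np.array([np.cos(yaw),np.sin(yaw)]))
E
```

```text
rest 0.08943274709975506 [ 0.55051966 -0.16435631]
caul [ 0.55053493 -0.16536867]
```

carry_out(motion="0 0.02 0 0 0 0 -1; 0 0.035 0 0 0 0 -1; 0 0.045 0 0 0 0 -1; 0 0.053 0 0 0 0 -1; 0 0.06 0 0 0 0 -1; 0 0.062 0 0 0 0 -1; 0 0.062 0 0 0 0 -1")

```text
time: 36.55
tool_pos: [0.5517, -0.1666, 0.1028]
tool_rot: [-90.0, -0.0, 1.9]
ft_force: [-1.5, 1.3, 5.3]
grip_width: 0.0638
```

Contact at the expected height, centred within 1 mm. Releasing.

carry_out(motion="0 -0.003 0 0 0 0 -1; 0 -0.003 0 0 0 0 0.5; 0 -0.003 0 0 0 0 0.7; 0 -0.003 0 0 0 0 0.9; 0 -0.003 0 0 0 0 0.9; 0 -0.003 0 0 0 0 0.9; 0 -0.1 0 0 0 0 0.9; 0 -0.3 0 0 0 0 0.9; 0 -0.6 0 0 0 0 0.9; 0 -0.95 0 0 0 0 0.9")

```text
time: 37.55
tool_pos: [0.551, -0.1664, 0.2444]
tool_rot: [-90.0, 0.1, 1.9]
ft_force: [1.4, 0.7, 1.1]
grip_width: 0.0872
```

carry_out(motion="-0.3 -0.2 0 0 0 0 0.9; -0.5 -0.4 0 0 0 0 0.9; -0.5 -0.4 0 0 0 0 0.9; -0.5 -0.4 0 0 0 0 0.9")

```text
time: 37.95
tool_pos: [0.4762, -0.1689, 0.3063]
tool_rot: [-90.0, -0.1, 1.9]
ft_force: [0.3, -0.4, -0.5]
grip_width: 0.0872
```

```bash
python3 cap.py w22; python3 - <<'E'
from plant import bot
import cv2
s=bot.sense();print(s['time'],s['tool_pos'],s['ft_force'])
p,d=bot.capture('scene'); cv2.imwrite('pics/s2.png',cv2.resize(p[130:340,170:430],None,fx=3,fy=2.8,interpolation=cv2.INTER_CUBIC)[:600])
E
```

```text
[ 0.47615211 -0.16890373  0.30634247] [-90.01565774  -0.14624112   1.85511608]
38.0 [ 0.47641325 -0.16852037  0.30515934] [ 0.42734154 -0.27916968  0.2402691 ]
```

View pics/w22.png

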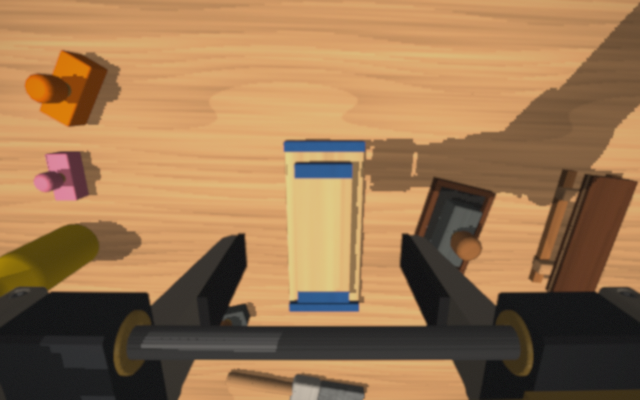

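View pics/s2.png

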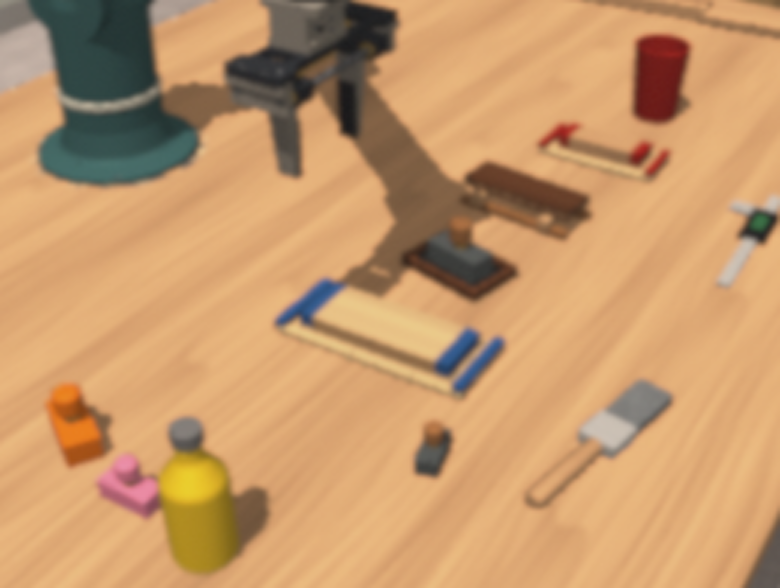

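Both views show all four pieces lying level and centred, and the bottle and tumbler standing upright. The gripper is clear, so I'm handing in.

```bash
python3 -c "
from plant import bot
print(bot.finish_job(), bot.sense()['time'])"
```

```text
the job is handed in; nothing more can be done
the job is handed in; nothing more can be done
```

I took the stack apart from the top down and set each piece on its place, at about 38 s of the 120 s allowed. The weight went into the tray, the red caul onto its rest, the blank across both battens, and the blue caul onto its rest. I handed the job in, and it reported no verdict.

- **Setting down:** each piece was lowered slowly until the force reading showed contact, at the expected height to within about 0.5 mm, and only then released.
- **Centring:** both cauls measured within about 1 mm of the middle of their rests, the red one after release and the blue one just before its last lowering. I checked the weight and the blank only by eye in the wrist pictures; both looked centred, and the blank had equal batten overhang on each side.
- **End state:** the final pictures show all four pieces lying level, the gripper clear, and the bottle and tumbler upright. I did not measure whether the bottle or tumbler had shifted slightly, but the arm was never driven near them.
- **Disagreement:** the top and wrist cameras differed by 2–5 mm, mostly in y. I set the targets between them, using where the jaws actually closed on the pieces as a guide. The oblique wrist views put the long rest's yaw anywhere from 1° to 4°, so I used the near cleat's edge, which gave 2.0° and agreed with the top view's 1.8°.

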